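# Fill the bush magazine in order of thickness

## Robot

A 6-joint arm with a two-finger parallel gripper is mounted at the origin on the work surface. World frame = base frame: x ahead of the robot, y to its left, z up, the work surface at z = 0. Lengths are in m, angles in rad, forces in N, time in s.
With the tool pointing down it reaches from about 0.35 to 0.775 m from the base axis. Payload 5.5 kg.
Tool frame: the origin (TCP) lies on the centre line of the jaws, within the pads' length; the fingertips stand 17 mm ahead of it and the grasp point (between the pads) lies 2 mm behind it; z points along the fingers, y is the direction in which the jaws open and shut (so a half turn about z gives the same grasp; the last joint's range is limited). The gripper opens to 85 mm and grips with 20 to 120 N. Pads are 22 mm wide; open, the fingers measure 114 mm over their backs; the gripper's body (76 mm by 85 mm) begins 54 mm behind the grasp point. The pads swing forward as they close: fully open they stand 13 mm farther back than shut.
Start: joints at [-1.28, 0.313, 0.046, 1.304, 0, 1.431], TCP at [0.24, -0.523, 0.248] pointing down, gripper open.
Joint ranges: [-2.76, 2.76], [-0.86, 1.69], [-1.03, 1.26], [-2.2, 2.34], [-1.47, 1.5], [-3.14, 3.14]. Speed limits (rad/s): [2.57, 2.57, 3.14, 3.14, 3.14, 3.14].

## Interface

Orientations are given as a unit quaternion [w, x, y, z].
In Python, from workcell import env gives the robot as it stands.
- The arm moves only by the tool servo_tool, never from a script. Its argument "increments" is a list of rows, each an object of numbers: "claw": the closure, from 0 (fully open) to 1 (shut); "x", "y", "z": the shift along the world's x, y, z in units of 25 mm (1.0 is 25 mm); "ax", "ay", "az": the turn, a rotation vector about the world's x, y, z in units of 8 degrees (1.0 is 8 degrees). A call has 1 to 5 rows; each row shifts and turns the commanded pose from where the row before left it; what a row does not reach is not made up. A row lasts 1/10 s, in which the tool goes at most 50 mm and 8.59 degrees, less where a joint would pass 70% of its speed; a pose out of reach is approached as far as the arm can. A call is refused whole if a number of a shift passes 1 or a number of a turn 1, either way. A call with a gripper value outside its range is refused whole. The fingers move at their own pace and stop on an object; "newtons" is the grip in N (left out, the last holds). Time passes only in rows, so rows that do not move let the fingers close. It gives the time, the measured TCP pose, the force and the opening at its end, in the units of the state.
- env.get_state(): the state, without advancing time (a new reading comes with each control period).
- env.read_camera(name): name is "scene" or "top" or "wrist"; returns the picture (480x640x3 uint8, red, green, blue); there is no depth.
- env.calibration(name): a dict with "K" (3x3 intrinsics, pixels), "world_to_cam" (4x4, takes a point from world to camera coordinates). Camera axes: x right, y down, z forward; pixel columns grow to the right and rows downward; lengths in m; the calibration is good to about 2 mm. A picture is of the moment at which its call begins: read the wrist's pose just before it. calibration takes no time and is no camera call; for the wrist camera it gives the pose at the moment of the call.
- env.hand_in(): hands the job in, once; it reports no verdict.
The state is a dict: "clock": time; "joint_pos": joint angles; "qvel": joint speeds; "tau": joint torques, N m; "tcp_pos": TCP position; "orientation": TCP orientation; "wrist_force": force on the tool from outside, world axes, zero at the start; "ft_torque": the same for the moment, N m; "finger_gap": finger opening in m.
Only numpy, scipy, OpenCV 4.12 (cv2) and the standard library are available. Lean on these libraries where they do the work, as an engineer would, in place of code of your own. Each camera call takes 0.05 s, during which the arm holds its last target.

## Task

The thickest of three brass bushes is already in the sloping gravity-feed magazine; load the other two behind it one by one, lying across the trough, so that the middle-sized one will come out next and the thinnest last, each rolled down against the bush before it. Lower each gently between the side walls near the open upper end and let it roll, never dropping it in from above the walls. The bush in the gap gauge can only be taken by its ends, so set it down in the empty V-block and take it again across its thickness, and leave the union nut, pipe plug and tile weight where they are.

Things in the scene. Friction and masses are not known exactly. Their poses are not given: they have to be found in the camera images.
- bush_thick: The thickest of three plain brass bushes: a brass cylinder 38 mm in diameter and 60 mm long with dark bore discs on its flat ends. Origin at its centre; its x axis is the cylinder's axis (it rolls about x, so its y and z axes may point anywhere round it). It is already loaded, lying against the magazine's stop
- bush_middle: The middle of three plain brass bushes: a brass cylinder 32 mm in diameter and 60 mm long with dark bore discs on its flat ends. Origin at its centre; its x axis is the cylinder's axis (it rolls about x, so its y and z axes may point anywhere round it)
- bush_thin: The thinnest of three plain brass bushes: a brass cylinder 26 mm in diameter and 60 mm long with dark bore discs on its flat ends. Origin at its centre; its x axis is the cylinder's axis (it rolls about x, so its y and z axes may point anywhere round it)
- stand: Fixed steel gauge stand: base 64 (x) x 156 (y) x 12 mm, origin at the centre of its underside, z up. Two places, at y = -42.5 and +42.5 mm, each hold one bush (the middle or the thin one, which is where varies) lying along the stand's x in a 120-degree V 40 mm long, 32 mm wide over its edges, edges 40 mm above the bench. A bush sticks out about 10 mm at each end
- rest (a point): Bottom of the open V at the stand's y = -42.5 mm, 32 mm above the bench. A bush's centre lies 15 (thin) or 18.5 mm (middle) above it. Here a bush can be gripped across its thickness, closing along the stand's y
- gauge (a point): Bottom of the V inside the gap gauge, at the stand's y = +42.5 mm, same height as the other: two upright steel jaws 40 mm long in x, 10 mm thick, up to 72 mm above the bench, stand 17 mm either side of the middle, so a bush here can be gripped only by its end faces, closing 60 mm along the stand's x
- vblock: Fixed empty steel V-block, foot 50 (x) x 62 (y) x 18 mm, with the same V along its x axis on top (40 mm long, 32 mm wide, its bottom 32 mm and edges 40 mm above the bench). Origin at the centre of the underside, z up. A bush laid in it along x has its centre 47 (thin) or 50.5 mm (middle) above the bench and its ends stick out 10 mm each
- chute: The fixed magazine's aluminium trough. Origin on its floor at the middle of the stop plate (34 mm high), at the lower outlet end, 36 mm above the bench. x runs up the floor, 10 deg above level, to the open upper end (165 mm), y across, z square to the floor. 69 mm wide inside; side walls 4 mm thick, 64 mm high, no room for fingers at a bush's ends. Bushes lie along y and roll to -x
- load (a point): Point on the middle of the trough floor, 115 mm up from the stop: a bush let go with its centre over it leaves finger room to those already loaded, and rolls down by itself. In the full magazine the bush centres are 19 (thick), 54 (middle) and 83 mm (thin) up from the stop, each its own radius above the floor
- union_nut: Bystander: brass union nut, hexagon 50 mm over flats, 26 mm high, loose. Origin at the centre of the underside
- pipe_plug: Bystander: chrome pipe plug, 38 mm flange, 40 mm high with a square head on top, loose. Origin at the centre of the underside
- tile_weight: Bystander: tan ceramic tile weight 85 x 85 x 14 mm with a 24 mm round knob up to 28 mm, loose. Origin at the centre of the underside
- vise: Bystander: red cast-iron bench vise, fixed and empty, about 285 mm along x (crank handle towards -x), 150 mm wide, 158 mm high. Origin at the centre of its foot's underside
Not all that is in view belongs to the job. Leave any blue or red look-alike of the bush_thin alone.

How it is judged:
By the outcome, as a careful person would: the job done as asked, in the order asked, and still so for the second after the job is handed in, with the robot touching nothing.
It also fails if it takes over 69 s, if anything falls off the work surface, if the arm or the gripper's body presses on something with over 40 N, if the wrist force passes 120 N, or if a joint passes its speed limit or range.

## Working session

There is one attempt and no reset: what is moved stays moved. The work goes in short steps, Python scripts to look and compute and a tool call to move; the robot and the scene stay as the last step left them, time stands still between calls to the robot, and variables do not carry over. Pictures are saved under pics/ and viewed, and the job is handed in when it is done.

Besides the shell and the picture viewer there is one more tool, called after "Emit:" by a JSON object that holds its "op" and its "data", one argument or row to a line. servo_tool: Moves the arm, as the interface text tells. Its arguments: {"type":"object","properties":{"increments":{"type":"array"},"newtons":{"type":"number"}},"required":["increments"]}

```bash
ls; mkdir -p pics; python3 - <<'E'
from workcell import env
import cv2
s=env.get_state()
print({k:s[k] for k in('clock','tcp_pos','orientation','finger_gap','wrist_force')})
for n in('scene','top'):
    c=env.calibration(n);print(n,c['K'],c['world_to_cam'])
    cv2.imwrite(f'pics/{n}0.png',cv2.cvtColor(env.read_camera(n),cv2.COLOR_RGB2BGR))
E
```

```text
pics
{'clock': 0.0, 'tcp_pos': array([ 0.23995593, -0.52197693,  0.24740375]), 'orientation': array([-9.32257396e-04,  9.76894438e-01,  2.13720337e-01, -7.51842038e-05]), 'finger_gap': 0.08518566148678627, 'wrist_force': array([ 0.64051552, -0.38803607, -0.26527323])}
scene [[558.59871854   0.         314.4743811 ]
 [  0.         558.59871854 239.72924234]
 [  0.           0.           1.        ]] [[ 0.75817847  0.65180116  0.01790691 -0.34169378]
 [ 0.51560518 -0.58249128 -0.62837505 -0.34200643]
 [-0.39914497  0.48565333 -0.7777044   1.59298699]
 [ 0.          0.          0.          1.        ]]
top [[446.92274851   0.         321.61178651]
 [  0.         446.92274851 243.83945112]
 [  0.           0.           1.        ]] [[-1.66551947e-02 -9.99859329e-01 -1.98175584e-03 -1.23720096e-01]
 [-9.87557927e-01  1.67601945e-02 -1.56359956e-01  5.57114372e-01]
 [ 1.56371175e-01 -6.47106823e-04 -9.87698151e-01  1.10584503e+00]
 [ 0.00000000e+00  0.00000000e+00  0.00000000e+00  1.00000000e+00]]
```

View pics/scene0.png

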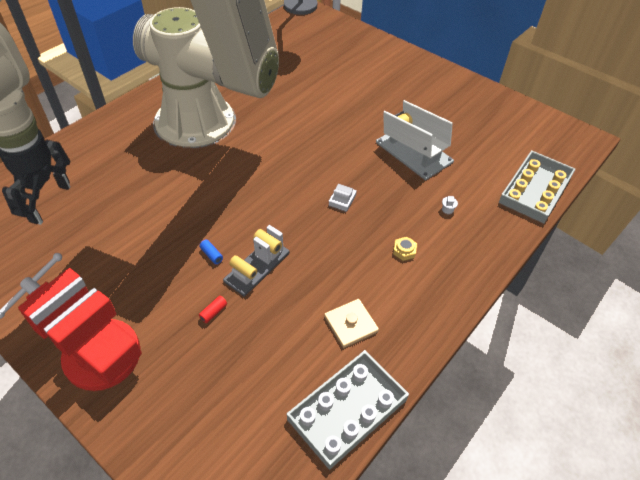

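View pics/top0.png

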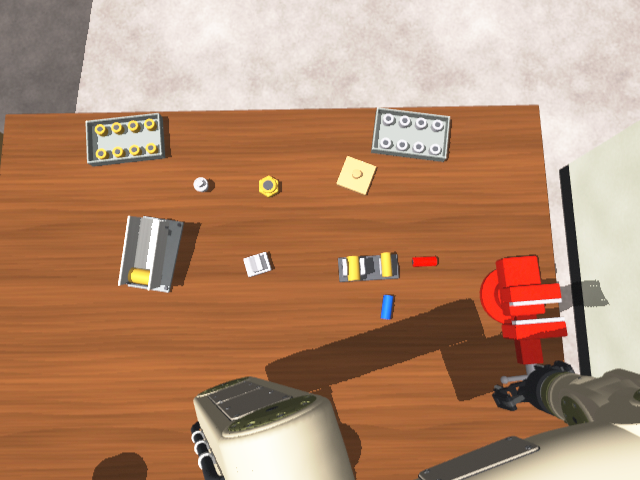

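The scene view shows the stand near (257,262), the V-block at (343,197) and the chute at (415,138). In the top view they are at (368,266), (257,264) and (152,253). I'll zoom in on these.

```bash
python3 - <<'E'
import cv2,numpy as np
t=cv2.imread('pics/top0.png');s=cv2.imread('pics/scene0.png')
def up(i,x,y,w,h,k):return cv2.resize(i[y:y+h,x:x+w],None,fx=k,fy=k,interpolation=cv2.INTER_CUBIC)
a=up(t,330,240,100,75,4);b=up(t,110,205,100,100,4)
c=np.zeros((400,800,3),np.uint8);c[:300,:400]=a;c[:,400:]=b
cv2.imwrite('pics/c1.png',c)
d=np.zeros((500,800,3),np.uint8);d[:400,:400]=up(s,210,210,100,100,4);d[:400,400:]=up(s,370,90,100,100,4)
d[400:,:100]=up(t,240,250,34,34,3)[:100,:100]
d[400:,200:300]=0
cv2.imwrite('pics/c2.png',d)
cv2.imwrite('pics/c3.png',np.hstack([up(t,237,246,40,40,10),up(s,320,175,40,40,10)]))
E
```

```text
(no output)
```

View pics/c1.png

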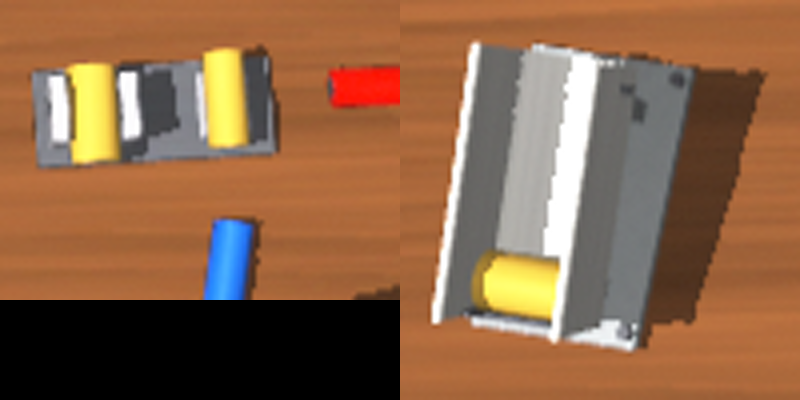

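View pics/c2.png

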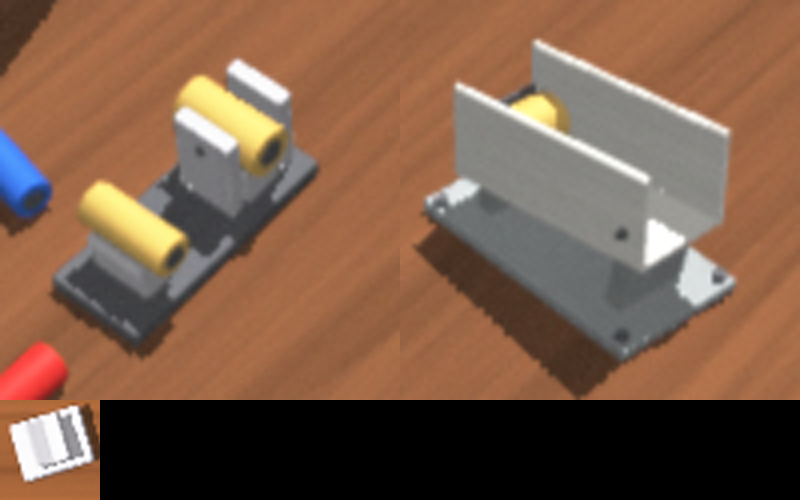

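View pics/c3.png

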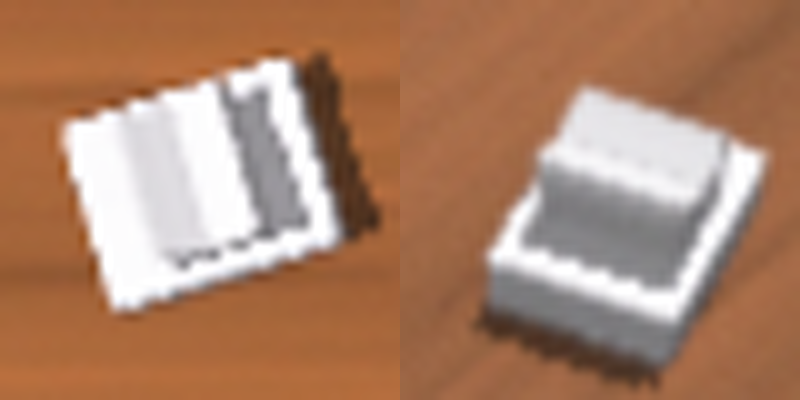

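```bash
cat > h.py <<'E'
import numpy as np,cv2
from scipy.optimize import least_squares
from scipy.spatial.transform import Rotation as R
from workcell import env
def proj(c,P):
    P=np.atleast_2d(P);q=P@c['world_to_cam'][:3,:3].T+c['world_to_cam'][:3,3]
    u=q@c['K'].T;return u[:,:2]/u[:,2:]
def ray(c,uv,z):
    W=c['world_to_cam'];o=-W[:3,:3].T@W[:3,3]
    uv=np.atleast_2d(uv);d=np.c_[uv,np.ones(len(uv))]@np.linalg.inv(c['K']).T@W[:3,:3]
    return o+d*((z-o[2])/d[:,2])[:,None]
def M(x,y,yaw,P,tilt=0,z0=0):
    Rm=R.from_euler('z',yaw)*R.from_euler('y',-tilt)
    return Rm.apply(np.atleast_2d(P))+[x,y,z0]
def fit(obs,x0,tilt=0,z0=0):
    # obs list of (calib, local pts, uv)
    f=lambda v:np.concatenate([(proj(c,M(*v,P,tilt,z0))-uv).ravel() for c,P,uv in obs])
    r=least_squares(f,x0,loss='soft_l1');return r.x,f(r.x).reshape(-1,2)
def yellow(im,x,y,w,h):
    hs=cv2.cvtColor(im,cv2.COLOR_BGR2HSV);m=cv2.inRange(hs,(18,90,90),(35,255,255))
    k=np.zeros_like(m);k[y:y+h,x:x+w]=m[y:y+h,x:x+w];return k
E
python3 - <<'E'
from h import *
T=env.calibration('top');S=env.calibration('scene')
t=cv2.imread('pics/top0.png')
for n,b in(('gauge',(340,250,25,32)),('rest',(376,248,22,32))):
    m=yellow(t,*b);c=max(cv2.findContours(m,0,2)[0],key=cv2.contourArea);print(n,cv2.minAreaRect(c),cv2.contourArea(c))
C=lambda L,ox,oy,k:np.array(L)/k+[ox,oy]-.5+.5/k
# stand base corners top face z=.012
P=np.array([[.032,.078,.012],[.032,-.078,.012],[-.032,-.078,.012],[-.032,.078,.012]])
uvt=C([(34,72),(268,51),(275,151),(38,166)],330,240,4)
uvs=C([(317,165),(138,335)],210,210,4)  # right corner, bottom corner
print('stand',*fit([(T,P,uvt)],[.5,-.25,0]))
print(' both',*fit([(T,P,uvt),(S,P[[0,1]],uvs)],[.5,-.25,0]))
# chute
P=np.array([[.165,.0385,.064],[0,.0385,.064],[.165,-.0385,.064],[0,-.0385,.064]])
uvt=C([(73,42),(33,321),(197,55),(159,339)],110,205,4)
Ps=np.array([[0,-.0385,.064],[.165,-.0385,.064],[.165,.0385,.064],[0,.0385,.064]])
uvs=C([(56,84),(249,182),(329,129),(135,40)],370,90,4)
a=np.radians(10)
print('chute',*fit([(T,P,uvt)],[.5,.25,0],a,.036));print(' both',*fit([(T,P,uvt),(S,Ps,uvs)],[.5,.25,0],a,.036))
P=np.array([[.025,.031,.018],[.025,-.031,.018],[-.025,-.031,.018],[-.025,.031,.018]])
uvt=C([(63,122),(290,58),(345,240),(115,312)],237,246,10)
uvs=C([(770-400,152),(265,330),(88,258)],320,175,10)
print('vb',*fit([(T,P,uvt)],[.5,0,.2]));print(' both',*fit([(T,P,uvt),(S,P[[0,1,2]],uvs)],[.5,0,.2]))
c=env.calibration('wrist');print(c)
E
```

```text
gauge ((353.04510498046875, 267.99591064453125), (24.806793212890625, 12.222325325012207), 84.80557250976562) 264.0
rest ((385.98541259765625, 264.0966491699219), (24.46074676513672, 10.191978454589844), 84.5596694946289) 215.5
stand [ 0.49625157 -0.25382971  0.05395021] [[-0.65795136 -0.54602127]
 [-0.11250758  0.54385873]
 [ 0.50689322 -0.24056222]
 [ 0.20841463  0.2346133 ]]
 both [ 0.49629554 -0.25409691  0.05243117] [[-0.54176795 -0.6101571 ]
 [ 0.0108676   0.56879724]
 [ 0.59427798 -0.21258004]
 [ 0.28839496  0.17199494]
 [ 0.55311908 -1.45440064]
 [-0.31713134  0.48796767]]
chute [ 0.46195229  0.32001392 -0.16545047] [[-0.32871309  0.8096415 ]
 [ 0.29900963 -1.27571637]
 [ 0.00494357  2.19054152]
 [ 0.02219898 -1.03719855]]
 both [ 0.46252126  0.31974539 -0.16129958] [[-0.47456022  0.60375216]
 [ 0.42741396 -1.44515635]
 [-0.11658044  1.85508905]
 [ 0.17626091 -1.33879104]
 [-0.05780784  0.51509459]
 [-0.70283104 -0.81704013]
 [ 0.00650579 -0.1985097 ]
 [ 0.55166742  0.20398731]]
vb [0.50904527 0.03689043 0.27878117] [[ 0.05470034  0.41723351]
 [ 0.14018821 -0.01757563]
 [-0.13652014 -0.05029095]
 [-0.05699913 -0.32904676]]
 both [0.50966216 0.03667879 0.27537253] [[ 0.15887886  0.13430886]
 [ 0.26367454 -0.22284761]
 [-0.07550205 -0.23932875]
 [-0.01583232 -0.59666252]
 [-0.45652799  0.2092168 ]
 [ 0.47765775 -1.16402685]
 [-0.44413285 -0.48760732]]
{'K': array([[358.51887321,   0.        , 319.11219357],
       [  0.        , 358.51887321, 231.21942747],
       [  0.        ,   0.        ,   1.        ]]), 'world_to_cam': array([[ 0.417414  , -0.90871155, -0.00297738, -0.57372417],
       [-0.86930458, -0.4002627 ,  0.28999882, -0.03769233],
       [-0.26471701, -0.11846132, -0.95702237,  0.38085844],
       [ 0.        ,  0.        ,  0.        ,  1.        ]])}
```

Width ratio 12.2:10.2 px means the middle bush is in the gauge and the thin one is in the rest. I'll move above the gauge with the jaws along the stand's x.

Emit:
{"op": "servo_tool", "data": {
  "increments": [
    {"x":0.78,"y":0.95,"az":0.66},
    {"x":0.78,"y":0.95,"az":0.66},
    {"x":0.78,"y":0.95,"az":0.66},
    {"x":0.78,"y":0.95,"az":0.66},
    {"x":0.78,"y":0.95,"az":0.66}
  ]
}}

```text
schema error: expected keys claw, x, y, z, ax, ay, az
```

Emit:
{"op": "servo_tool", "data": {
  "increments": [
    {"x":0.78,"y":0.95,"az":0.66},
    {"x":0.78,"y":0.95,"az":0.66},
    {"x":0.78,"y":0.95,"az":0.66},
    {"x":0.78,"y":0.95,"az":0.66},
    {"x":0.78,"y":0.95,"az":0.66}
  ]
}}

```text
schema error: expected keys claw, x, y, z, ax, ay, az
```

Emit:
{"op": "servo_tool", "data": {
  "increments": [
    {"x":0.78,"y":0.95,"z":-0.6,"az":0.66},
    {"x":0.78,"y":0.95,"z":-0.6,"az":0.66},
    {"x":0.78,"y":0.95,"z":-0.6,"az":0.66},
    {},
    {}
  ]
}}

```text
schema error: expected keys claw, x, y, z, ax, ay, az
```

```bash
cat >> h.py <<'E'
def st():
    s=env.get_state();q=s['orientation'];Rm=R.from_quat(np.r_[q[1:],q[0]]).as_matrix()
    print('t',round(s['clock'],2),'tcp',s['tcp_pos'].round(4),'yang',np.degrees(np.arctan2(Rm[1,1],Rm[0,1])).round(2),'z',Rm[:,2].round(4),'gap',round(s['finger_gap'],4),'F',s['wrist_force'].round(1),'j',s['joint_pos'].round(2));return s
def snap(n,name='wrist'):
    c=env.calibration(name);im=cv2.cvtColor(env.read_camera(name),cv2.COLOR_RGB2BGR);cv2.imwrite('pics/'+n+'.png',im);return c,im
E
python3 - <<'E'
from h import *
import pickle
st();c,im=snap('w1');pickle.dump(c,open('w1.pkl','wb'))
E
```

```text
t 0.1 tcp [ 0.24   -0.522   0.2475] yang -65.31 z [-5.0e-04  1.6e-03 -1.0e+00] gap 0.0853 F [-0.3  0.2 -0.3] j [-1.28  0.31  0.05  1.3   0.    1.43]
```

View pics/w1.png

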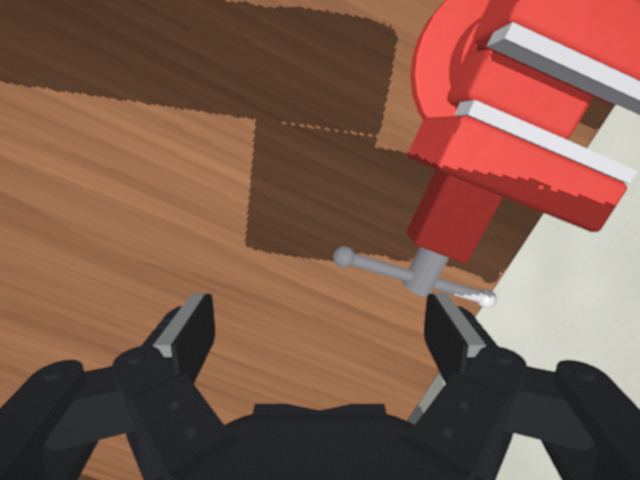

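Every row needs all the keys. This picture shows only the vise at upper right (about (520,120)), below the fingertips.

Emit:
{"op": "servo_tool", "data": {
  "increments": [
    {"claw":0,"x":0.78,"y":0.95,"z":0,"ax":0,"ay":0,"az":0.66},
    {"claw":0,"x":0.78,"y":0.95,"z":0,"ax":0,"ay":0,"az":0.66},
    {"claw":0,"x":0.78,"y":0.95,"z":0,"ax":0,"ay":0,"az":0.66},
    {"claw":0,"x":0.78,"y":0.95,"z":0,"ax":0,"ay":0,"az":0.66},
    {"claw":0,"x":0.78,"y":0.95,"z":0,"ax":0,"ay":0,"az":0.66}
  ]
}}

```text
clock: 0.65
tcp_pos: [0.3381, -0.4026, 0.248]
orientation: [-0.0, 0.902, 0.433, -0.0]
wrist_force: [-0.2, 0.6, -0.6]
finger_gap: 0.0857
```

Emit:
{"op": "servo_tool", "data": {
  "increments": [
    {"claw":0,"x":0.78,"y":0.95,"z":0,"ax":0,"ay":0,"az":0.66},
    {"claw":0,"x":0.78,"y":0.95,"z":0,"ax":0,"ay":0,"az":0.66},
    {"claw":0,"x":0.78,"y":0.95,"z":0,"ax":0,"ay":0,"az":0.66},
    {"claw":0,"x":0.78,"y":0.95,"z":0,"ax":0,"ay":0,"az":0.66},
    {"claw":0,"x":0.78,"y":0.95,"z":0,"ax":0,"ay":0,"az":0.66}
  ]
}}

```text
clock: 1.15
tcp_pos: [0.4357, -0.2838, 0.2481]
orientation: [-0.0, 0.779, 0.627, -0.0]
wrist_force: [0.3, -0.8, 0.3]
finger_gap: 0.0854
```

Emit:
{"op": "servo_tool", "data": {
  "increments": [
    {"claw":0,"x":0.78,"y":0.95,"z":-0.6,"ax":0,"ay":0,"az":0.66},
    {"claw":0,"x":0.78,"y":0.95,"z":-0.6,"ax":0,"ay":0,"az":0.66},
    {"claw":0,"x":0.78,"y":0.95,"z":-0.6,"ax":0,"ay":0,"az":0.66},
    {"claw":0,"x":0,"y":0,"z":0,"ax":0,"ay":0,"az":0},
    {"claw":0,"x":0,"y":0,"z":0,"ax":0,"ay":0,"az":0}
  ]
}}

```text
clock: 1.65
tcp_pos: [0.4934, -0.2131, 0.2028]
orientation: [-0.001, 0.686, 0.728, -0.0]
wrist_force: [0.6, 0.1, -0.3]
finger_gap: 0.0856
```

```bash
python3 - <<'E'
from h import *
import pickle
st();c,im=snap('w2');pickle.dump(c,open('w2.pkl','wb'))
E
```

```text
t 1.65 tcp [ 0.4934 -0.2131  0.2028] yang 3.36 z [-1.4e-03  5.0e-04 -1.0e+00] gap 0.0856 F [ 0.6  0.1 -0.3] j [-0.56  0.26 -0.14  1.17 -0.    0.96]
```

View pics/w2.png

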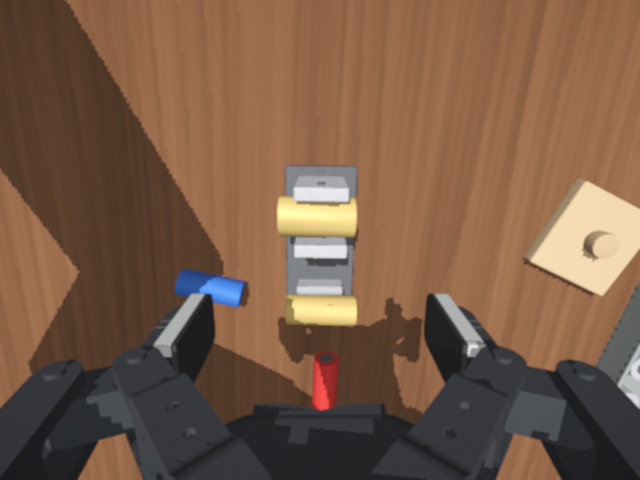

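```bash
python3 - <<'E'
from h import *
import pickle
c=pickle.load(open('w2.pkl','rb'));im=cv2.imread('pics/w2.png')
for n,b,z in(('gauge',(265,185,110,60),.0505),('rest',(265,285,110,50),.047)):
    m=yellow(im,*b);k=max(cv2.findContours(m,0,2)[0],key=cv2.contourArea);r=cv2.minAreaRect(k);print(n,r,ray(c,r[0],z))
    e=cv2.boxPoints(r);print(ray(c,e,z).round(4).tolist())
# stand far corners & gauge jaw tops (z .072)
print(ray(c,[(286,166),(356,166)],.012),ray(c,[(295,200),(348,200),(295,257),(347,257)],.072))
E
```

```text
gauge ((316.466552734375, 216.04043579101562), (81.0546875, 39.07671356201172), 0.9391909241676331) [[ 0.49106794 -0.21050951  0.0505    ]]
[[0.4588, -0.2283, 0.0505], [0.4585, -0.196, 0.0505], [0.5224, -0.1933, 0.0505], [0.5247, -0.2255, 0.0505]]
rest ((321.0, 310.0), (30.0, 72.0), 90.0) [[ 0.49987676 -0.2963046   0.047     ]]
[[0.4678, -0.2836, 0.047], [0.5302, -0.2799, 0.047], [0.5328, -0.3093, 0.047], [0.4687, -0.3132, 0.047]]
[[ 0.46212207 -0.17682359  0.012     ]
 [ 0.52330162 -0.17322992  0.012     ]] [[ 0.47462176 -0.19387147  0.072     ]
 [ 0.51322247 -0.19159907  0.072     ]
 [ 0.47635763 -0.23825172  0.072     ]
 [ 0.51608648 -0.23590359  0.072     ]]
```

The wrist view shows the gauge bush at (316,216), the rest bush at (321,310), the stand ends at x≈286..356 and the blue and red look-alikes. The tool is nearly over the gauge bush, so I'll descend.

Emit:
{"op": "servo_tool", "data": {
  "increments": [
    {"claw":0,"x":0,"y":0.06,"z":-1,"ax":0,"ay":0,"az":0},
    {"claw":0,"x":0,"y":0,"z":-1,"ax":0,"ay":0,"az":0},
    {"claw":0,"x":0,"y":0,"z":-1,"ax":0,"ay":0,"az":0},
    {"claw":0,"x":0,"y":0,"z":-1,"ax":0,"ay":0,"az":0},
    {"claw":0,"x":0,"y":0,"z":-0.8,"ax":0,"ay":0,"az":0}
  ]
}}

```text
clock: 2.2
tcp_pos: [0.493, -0.2136, 0.0828]
orientation: [0.0, 0.687, 0.726, -0.0]
wrist_force: [-0.1, -0.5, 1.1]
finger_gap: 0.0856
```

Emit:
{"op": "servo_tool", "data": {
  "increments": [
    {"claw":0,"x":0,"y":0,"z":-0.5,"ax":0,"ay":0,"az":0},
    {"claw":0,"x":0,"y":0,"z":-0.5,"ax":0,"ay":0,"az":0},
    {"claw":0,"x":0,"y":0,"z":-0.4,"ax":0,"ay":0,"az":0},
    {"claw":0,"x":0,"y":0,"z":0,"ax":0,"ay":0,"az":0},
    {"claw":0,"x":0,"y":0,"z":0,"ax":0,"ay":0,"az":0}
  ]
}}

```text
clock: 2.7
tcp_pos: [0.4938, -0.2125, 0.0487]
orientation: [0.0, 0.686, 0.727, 0.0]
wrist_force: [0.7, -0.5, 0.9]
finger_gap: 0.0855
```

```bash
python3 - <<'E'
from h import *
st();snap('w3')
E
```

```text
t 2.7 tcp [ 0.4938 -0.2125  0.0487] yang 3.31 z [ 4.e-04 -2.e-04 -1.e+00] gap 0.0855 F [ 0.7 -0.5  0.9] j [-0.56  0.39 -0.37  0.81  0.    0.96]
```

View pics/w3.png

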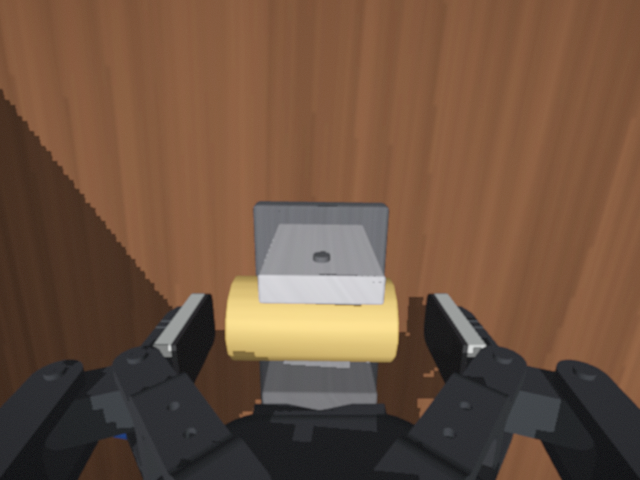

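The bush spans 227..398 px (centre 312) between pads centred on 320, so I'll shift about 2 mm and close gently.

Emit:
{"op": "servo_tool", "data": {
  "increments": [
    {"claw":0.15,"x":-0.08,"y":0,"z":0,"ax":0,"ay":0,"az":0},
    {"claw":0.3,"x":0,"y":0,"z":0,"ax":0,"ay":0,"az":0},
    {"claw":0.5,"x":0,"y":0,"z":0,"ax":0,"ay":0,"az":0},
    {"claw":0.6,"x":0,"y":0,"z":0,"ax":0,"ay":0,"az":0},
    {"claw":0.6,"x":0,"y":0,"z":0,"ax":0,"ay":0,"az":0}
  ],
  "newtons": 50
}}

```text
clock: 3.25
tcp_pos: [0.4919, -0.2124, 0.0492]
orientation: [0.001, 0.686, 0.727, 0.0]
wrist_force: [-2.2, 1.3, 5.8]
finger_gap: 0.059
```

Emit:
{"op": "servo_tool", "data": {
  "increments": [
    {"claw":0.6,"x":0,"y":0,"z":0,"ax":0,"ay":0,"az":0},
    {"claw":0.6,"x":0,"y":0,"z":0.2,"ax":0,"ay":0,"az":0},
    {"claw":0.6,"x":0,"y":0,"z":0.2,"ax":0,"ay":0,"az":0},
    {"claw":0.6,"x":0,"y":0,"z":0.4,"ax":0,"ay":0,"az":0},
    {"claw":0.6,"x":0,"y":0,"z":0.4,"ax":0,"ay":0,"az":0}
  ]
}}

```text
clock: 3.75
tcp_pos: [0.4915, -0.2122, 0.079]
orientation: [-0.0, 0.686, 0.727, -0.0]
wrist_force: [-0.4, 0.5, -2.2]
finger_gap: 0.0591
```

```bash
python3 - <<'E'
from h import *
st();snap('w4')
E
```

```text
t 3.75 tcp [ 0.4915 -0.2122  0.079 ] yang 3.32 z [-3.e-04  2.e-04 -1.e+00] gap 0.0591 F [-0.4  0.5 -2.2] j [-0.56  0.35 -0.34  0.88  0.    0.96]
```

View pics/w4.png

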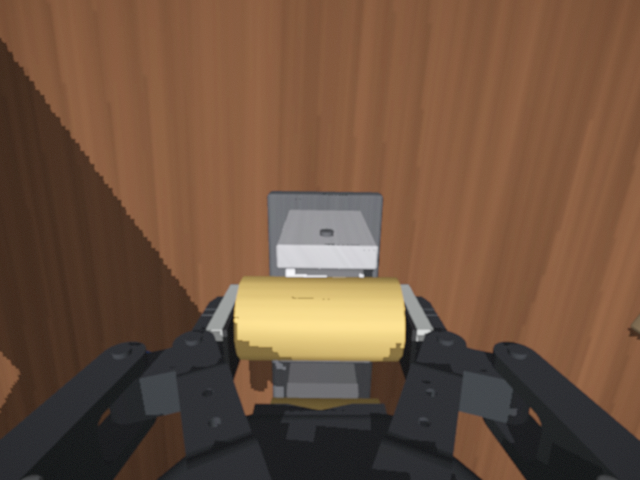

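The bush is held between the pads by its ends, at (320,320), clear of the gauge. I'll lift and carry it towards the V-block.

Emit:
{"op": "servo_tool", "data": {
  "increments": [
    {"claw":0.6,"x":0,"y":0,"z":0.6,"ax":0,"ay":0,"az":0},
    {"claw":0.6,"x":0,"y":0,"z":0.9,"ax":0,"ay":0,"az":0},
    {"claw":0.6,"x":0.1,"y":0.5,"z":0.6,"ax":0,"ay":0,"az":0.2},
    {"claw":0.6,"x":0.1,"y":0.9,"z":0,"ax":0,"ay":0,"az":0.3},
    {"claw":0.6,"x":0.1,"y":1,"z":0,"ax":0,"ay":0,"az":0.3}
  ]
}}

```text
clock: 4.3
tcp_pos: [0.4999, -0.1525, 0.1321]
orientation: [0.001, 0.645, 0.765, 0.0]
wrist_force: [-0.3, 0.3, -2.0]
finger_gap: 0.0588
```

Emit:
{"op": "servo_tool", "data": {
  "increments": [
    {"claw":0.6,"x":0.1,"y":1,"z":0,"ax":0,"ay":0,"az":0.3},
    {"claw":0.6,"x":0.1,"y":1,"z":0,"ax":0,"ay":0,"az":0.3},
    {"claw":0.6,"x":0.1,"y":1,"z":0,"ax":0,"ay":0,"az":0.16},
    {"claw":0.6,"x":0.1,"y":0.9,"z":0,"ax":0,"ay":0,"az":0},
    {"claw":0.6,"x":0,"y":0.5,"z":0,"ax":0,"ay":0,"az":0}
  ]
}}

```text
clock: 4.8
tcp_pos: [0.5093, -0.0408, 0.1313]
orientation: [0.0, 0.603, 0.798, 0.0]
wrist_force: [-0.4, -0.1, -2.4]
finger_gap: 0.0591
```

Emit:
{"op": "servo_tool", "data": {
  "increments": [
    {"claw":0.6,"x":0,"y":0,"z":0,"ax":0,"ay":0,"az":0},
    {"claw":0.6,"x":0,"y":0,"z":0,"ax":0,"ay":0,"az":0}
  ]
}}

```text
clock: 5.0
tcp_pos: [0.5092, -0.0427, 0.131]
orientation: [0.0, 0.603, 0.798, -0.0]
wrist_force: [0.2, -0.5, -2.5]
finger_gap: 0.0592
```

```bash
python3 - <<'E'
from h import *
import pickle
st();c,_=snap('w5');pickle.dump(c,open('w5.pkl','wb'))
E
```

```text
t 5.0 tcp [ 0.5092 -0.0427  0.131 ] yang 15.82 z [ 4.e-04 -7.e-04 -1.e+00] gap 0.0592 F [ 0.2 -0.5 -2.5] j [-0.24  0.26 -0.33  0.99 -0.    1.05]
```

View pics/w5.png

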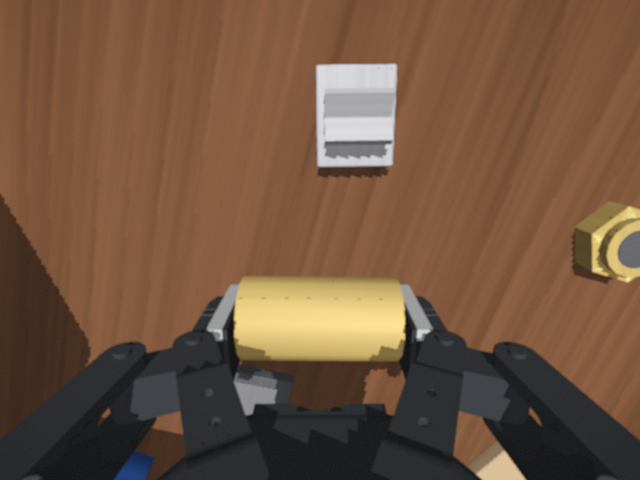

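The V-block is at (355,115) in the wrist view, square to the image, and the bush is still held at (320,320).

```bash
python3 - <<'E'
from h import *
import pickle
c=pickle.load(open('w5.pkl','rb'));im=cv2.imread('pics/w5.png')
P=np.array([[-.025,.031,.018],[.025,.031,.018],[.025,-.031,.018],[-.025,-.031,.018],[-.02,0,.032],[.02,0,.032],[-.02,.016,.04],[.02,.016,.04],[-.02,-.016,.04],[.02,-.016,.04]])
uv=np.array([(316.5,64.5),(396.5,64.5),(392.5,165.5),(318,167),(325.5,116.5),(393.5,116.5),(324,89),(396,89),(326,141.5),(392,141)])
v,r=fit([(c,P,uv)],[.51,.036,.275]);print(v,np.degrees(v[2]),r.round(1).tolist())
v,r=fit([(c,P[:4],uv[:4])],[.51,.036,.275]);print(v,np.degrees(v[2]))
print(ray(c,(320,318),.1325), ray(c,(321,318),.1325))
cv2.imwrite('pics/c5.png',cv2.resize(im[50:190,290:420],None,fx=4,fy=4,interpolation=cv2.INTER_CUBIC))
E
```

```text
[0.51097041 0.03828594 0.28749158] 16.472053898433415 [[-0.4, -0.0], [1.5, -1.1], [0.6, 0.5], [-0.6, -0.1], [-0.5, 0.8], [-1.7, -0.0], [1.0, -1.7], [-0.1, -2.5], [-0.6, 4.0], [1.2, 3.7]]
[0.51088409 0.03813972 0.28819583] 16.51240498822194
[[ 0.50949076 -0.04172389  0.1325    ]] [[ 0.50986807 -0.0416172   0.1325    ]]
```

View pics/c5.png

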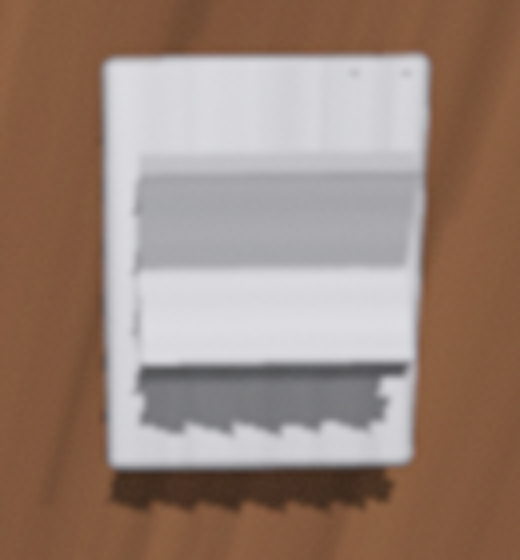

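Emit:
{"op": "servo_tool", "data": {
  "increments": [
    {"claw":0.6,"x":0.07,"y":0.8,"z":0,"ax":0,"ay":0,"az":0.08},
    {"claw":0.6,"x":0,"y":1,"z":0,"ax":0,"ay":0,"az":0},
    {"claw":0.6,"x":0,"y":0.9,"z":0,"ax":0,"ay":0,"az":0},
    {"claw":0.6,"x":0,"y":0.54,"z":-0.5,"ax":0,"ay":0,"az":0},
    {"claw":0.6,"x":0,"y":0,"z":-0.8,"ax":0,"ay":0,"az":0}
  ]
}}

```text
clock: 5.55
tcp_pos: [0.5121, 0.0393, 0.0985]
orientation: [0.001, 0.598, 0.801, 0.001]
wrist_force: [1.3, 1.1, -1.7]
finger_gap: 0.0591
```

Emit:
{"op": "servo_tool", "data": {
  "increments": [
    {"claw":0.6,"x":0,"y":0,"z":-0.7,"ax":0,"ay":0,"az":0},
    {"claw":0.6,"x":0,"y":0,"z":-0.5,"ax":0,"ay":0,"az":0},
    {"claw":0.6,"x":0,"y":0,"z":-0.3,"ax":0,"ay":0,"az":0},
    {"claw":0.6,"x":0,"y":0,"z":-0.2,"ax":0,"ay":0,"az":0},
    {"claw":0.6,"x":0,"y":0,"z":-0.1,"ax":0,"ay":0,"az":0}
  ]
}}

```text
clock: 6.05
tcp_pos: [0.511, 0.0384, 0.053]
orientation: [0.0, 0.599, 0.801, -0.0]
wrist_force: [-0.1, -0.2, -1.7]
finger_gap: 0.059
```

```bash
python3 - <<'E'
from h import *
st();snap('w6')
E
```

```text
t 6.05 tcp [0.511  0.0384 0.053 ] yang 16.41 z [ 0. -0. -1.] gap 0.059 F [-0.1 -0.2 -1.7] j [-0.08  0.34 -0.43  0.8  -0.    1.2 ]
```

View pics/w6.png

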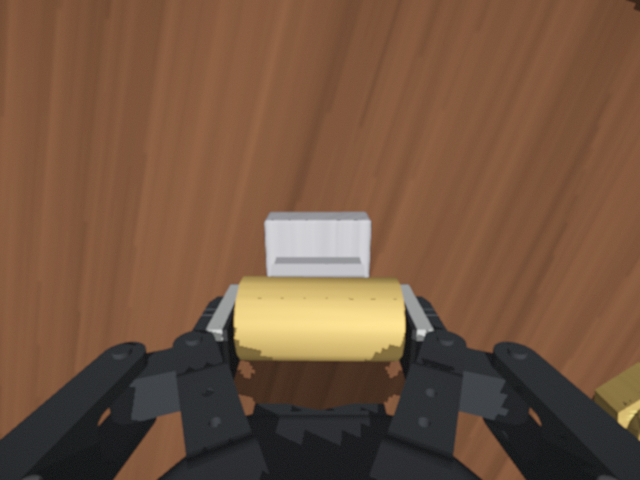

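The bush sits centred over the V-block (foot 266..370 px, bush 236..405 px). I'll lower it until it touches.

Emit:
{"op": "servo_tool", "data": {
  "increments": [
    {"claw":0.6,"x":0,"y":0,"z":-0.06,"ax":0,"ay":0,"az":0},
    {"claw":0.6,"x":0,"y":0,"z":-0.06,"ax":0,"ay":0,"az":0},
    {"claw":0.6,"x":0,"y":0,"z":0,"ax":0,"ay":0,"az":0}
  ]
}}

```text
clock: 6.4
tcp_pos: [0.5111, 0.0387, 0.0505]
orientation: [0.0, 0.599, 0.801, 0.0]
wrist_force: [-0.2, -0.2, -2.6]
finger_gap: 0.0592
```

Emit:
{"op": "servo_tool", "data": {
  "increments": [
    {"claw":0.6,"x":0,"y":0,"z":-0.04,"ax":0,"ay":0,"az":0},
    {"claw":0.6,"x":0,"y":0,"z":0,"ax":0,"ay":0,"az":0}
  ]
}}

```text
clock: 6.6
tcp_pos: [0.5113, 0.0385, 0.0502]
orientation: [0.001, 0.599, 0.801, 0.0]
wrist_force: [-1.3, -1.2, 3.8]
finger_gap: 0.0592
```

Contact: the vertical force went from -2.6 to +3.8 N. I'll open.

Emit:
{"op": "servo_tool", "data": {
  "increments": [
    {"claw":0.25,"x":0,"y":0,"z":0,"ax":0,"ay":0,"az":0},
    {"claw":0.15,"x":0,"y":0,"z":0,"ax":0,"ay":0,"az":0},
    {"claw":0,"x":0,"y":0,"z":0,"ax":0,"ay":0,"az":0},
    {"claw":0,"x":0,"y":0,"z":0.2,"ax":0,"ay":0,"az":0},
    {"claw":0,"x":0,"y":0,"z":0.5,"ax":0,"ay":0,"az":0}
  ]
}}

```text
clock: 7.1
tcp_pos: [0.5099, 0.0389, 0.0665]
orientation: [-0.001, 0.599, 0.801, -0.001]
wrist_force: [-0.4, 0.3, 0.4]
finger_gap: 0.0855
```

Emit:
{"op": "servo_tool", "data": {
  "increments": [
    {"claw":0,"x":0,"y":0,"z":1,"ax":0,"ay":0,"az":0},
    {"claw":0,"x":0,"y":0,"z":1,"ax":0,"ay":0,"az":0},
    {"claw":0,"x":0,"y":0,"z":0.8,"ax":0,"ay":0,"az":0},
    {"claw":0,"x":0,"y":0,"z":0,"ax":0,"ay":0,"az":0}
  ]
}}

```text
clock: 7.5
tcp_pos: [0.5133, 0.0386, 0.1408]
orientation: [0.003, 0.599, 0.801, 0.002]
wrist_force: [1.3, 0.1, 0.2]
finger_gap: 0.0851
```

```bash
python3 - <<'E'
from h import *
st();c,im=snap('w7')
m=yellow(im,200,180,240,220);k=max(cv2.findContours(m,0,2)[0],key=cv2.contourArea);r=cv2.minAreaRect(k);print(r,ray(c,r[0],.0505))
e=cv2.boxPoints(r);print(ray(c,e,.0505).round(4).tolist())
E
```

```text
t 7.5 tcp [0.5133 0.0386 0.1408] yang 16.45 z [ 6.8e-03 -5.0e-04 -1.0e+00] gap 0.0851 F [1.3 0.1 0.2] j [-0.08  0.25 -0.31  1.    0.    1.2 ]
((315.0, 244.0), (50.0, 102.0), 90.0) [[0.51154897 0.03797436 0.0505    ]]
[[0.4764, 0.0449, 0.0505], [0.5375, 0.0628, 0.0505], [0.5483, 0.0308, 0.0505], [0.4845, 0.0121, 0.0505]]
```

View pics/w7.png

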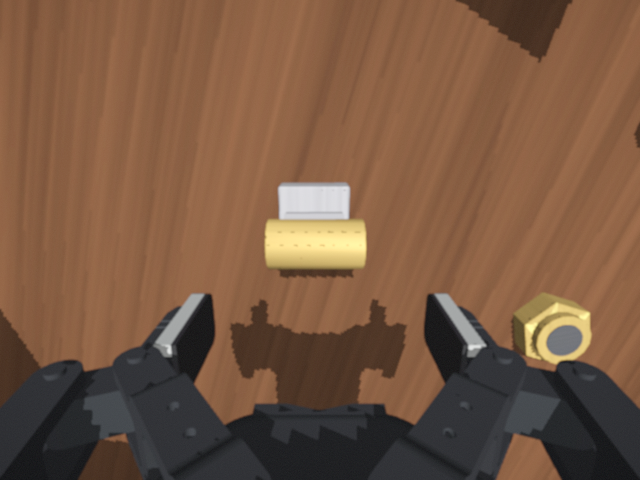

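The bush is seated in the V (265..365 px, row 244), aligned with the block. I'll turn 90° to grip it across its thickness.

Emit:
{"op": "servo_tool", "data": {
  "increments": [
    {"claw":0,"x":0,"y":0,"z":0,"ax":0,"ay":0,"az":0.95},
    {"claw":0,"x":0,"y":0,"z":0,"ax":0,"ay":0,"az":0.95},
    {"claw":0,"x":0,"y":0,"z":0,"ax":0,"ay":0,"az":0.95},
    {"claw":0,"x":0,"y":0,"z":0,"ax":0,"ay":0,"az":0.95},
    {"claw":0,"x":0,"y":0,"z":0,"ax":0,"ay":0,"az":0.95}
  ]
}}

```text
clock: 8.05
tcp_pos: [0.5101, 0.0388, 0.1358]
orientation: [-0.001, 0.303, 0.953, -0.0]
wrist_force: [0.1, -0.8, 0.5]
finger_gap: 0.0852
```

Emit:
{"op": "servo_tool", "data": {
  "increments": [
    {"claw":0,"x":0,"y":0,"z":0,"ax":0,"ay":0,"az":0.95},
    {"claw":0,"x":0,"y":0,"z":0,"ax":0,"ay":0,"az":0.95},
    {"claw":0,"x":0,"y":0,"z":0,"ax":0,"ay":0,"az":0.95},
    {"claw":0,"x":0,"y":0,"z":0,"ax":0,"ay":0,"az":0.95},
    {"claw":0,"x":0,"y":0,"z":0,"ax":0,"ay":0,"az":0.95}
  ]
}}

```text
clock: 8.55
tcp_pos: [0.5101, 0.0388, 0.1358]
orientation: [-0.001, -0.024, 1.0, 0.0]
wrist_force: [0.1, -0.8, -0.4]
finger_gap: 0.0853
```

Emit:
{"op": "servo_tool", "data": {
  "increments": [
    {"claw":0,"x":0,"y":0,"z":-0.6,"ax":0,"ay":0,"az":0.9},
    {"claw":0,"x":0,"y":0,"z":-0.6,"ax":0,"ay":0,"az":0.85},
    {"claw":0,"x":0,"y":0,"z":-0.6,"ax":0,"ay":0,"az":0},
    {"claw":0,"x":0,"y":0,"z":0,"ax":0,"ay":0,"az":0},
    {"claw":0,"x":0,"y":0,"z":0,"ax":0,"ay":0,"az":0}
  ]
}}

```text
clock: 9.05
tcp_pos: [0.5101, 0.0388, 0.0912]
orientation: [-0.001, -0.143, 0.99, 0.0]
wrist_force: [-0.2, 1.0, 0.2]
finger_gap: 0.0856
```

```bash
python3 - <<'E'
from h import *
st();c,im=snap('w8')
E
```

```text
t 9.05 tcp [0.5101 0.0388 0.0912] yang 106.43 z [-2.e-03  2.e-04 -1.e+00] gap 0.0856 F [-0.2  1.   0.2] j [-0.08  0.3  -0.38  0.89  0.   -0.37]
```

View pics/w8.png

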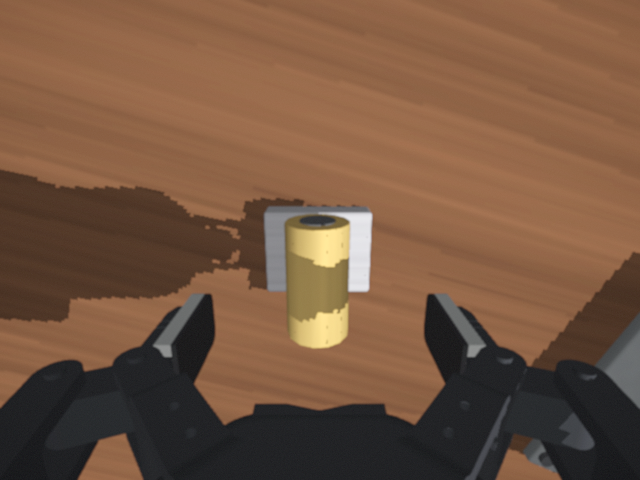

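The tool is aligned over the bush (287..349 px between the fingers). I'll lower and close.

Emit:
{"op": "servo_tool", "data": {
  "increments": [
    {"claw":0,"x":0.04,"y":-0.02,"z":-0.6,"ax":0,"ay":0,"az":0},
    {"claw":0,"x":0,"y":0,"z":-0.4,"ax":0,"ay":0,"az":0},
    {"claw":0.1,"x":0,"y":0,"z":-0.25,"ax":0,"ay":0,"az":0},
    {"claw":0.3,"x":0,"y":0,"z":0,"ax":0,"ay":0,"az":0},
    {"claw":0.5,"x":0,"y":0,"z":0,"ax":0,"ay":0,"az":0}
  ],
  "newtons": 40
}}

```text
clock: 9.6
tcp_pos: [0.5119, 0.0383, 0.0607]
orientation: [-0.0, -0.143, 0.99, 0.0]
wrist_force: [-0.1, 0.2, -0.3]
finger_gap: 0.0496
```

Emit:
{"op": "servo_tool", "data": {
  "increments": [
    {"claw":0.6,"x":0,"y":0,"z":0,"ax":0,"ay":0,"az":0},
    {"claw":0.8,"x":0,"y":0,"z":0,"ax":0,"ay":0,"az":0},
    {"claw":0.8,"x":0,"y":0,"z":0,"ax":0,"ay":0,"az":0},
    {"claw":0.8,"x":0,"y":0,"z":0,"ax":0,"ay":0,"az":0}
  ]
}}

```text
clock: 10.0
tcp_pos: [0.5123, 0.0384, 0.0613]
orientation: [0.001, -0.143, 0.99, 0.0]
wrist_force: [-1.9, 1.2, 5.7]
finger_gap: 0.0305
```

Emit:
{"op": "servo_tool", "data": {
  "increments": [
    {"claw":0.8,"x":0,"y":0,"z":0.2,"ax":0,"ay":0,"az":0},
    {"claw":0.8,"x":0,"y":0,"z":0.4,"ax":0,"ay":0,"az":0},
    {"claw":0.8,"x":0,"y":0,"z":0.9,"ax":0,"ay":0,"az":0},
    {"claw":0.8,"x":0,"y":0,"z":1,"ax":0,"ay":0,"az":0},
    {"claw":0.8,"x":0,"y":0,"z":1,"ax":0,"ay":0,"az":0}
  ]
}}

```text
clock: 10.5
tcp_pos: [0.5115, 0.0382, 0.1492]
orientation: [-0.0, -0.143, 0.99, 0.0]
wrist_force: [0.7, -0.5, -1.4]
finger_gap: 0.0305
```

Emit:
{"op": "servo_tool", "data": {
  "increments": [
    {"claw":0.8,"x":0,"y":0.4,"z":1,"ax":0,"ay":0,"az":0.8},
    {"claw":0.8,"x":0,"y":0.5,"z":1,"ax":0,"ay":0,"az":0.9},
    {"claw":0.8,"x":0.2,"y":0.8,"z":0,"ax":0,"ay":0,"az":0.9},
    {"claw":0.8,"x":0.3,"y":0.9,"z":0,"ax":0,"ay":0,"az":0.9},
    {"claw":0.8,"x":0.3,"y":1,"z":0,"ax":0,"ay":0,"az":0.9}
  ]
}}

```text
clock: 11.0
tcp_pos: [0.5321, 0.1286, 0.1989]
orientation: [0.0, -0.437, 0.899, -0.0]
wrist_force: [0.2, -0.3, -1.6]
finger_gap: 0.0303
```

Emit:
{"op": "servo_tool", "data": {
  "increments": [
    {"claw":0.8,"x":0.3,"y":1,"z":0,"ax":0,"ay":0,"az":0.9},
    {"claw":0.8,"x":0.3,"y":0.9,"z":0,"ax":0,"ay":0,"az":0.9},
    {"claw":0.8,"x":0.3,"y":0.5,"z":0,"ax":0,"ay":0,"az":0.9},
    {"claw":0.8,"x":0,"y":0,"z":0,"ax":0,"ay":0,"az":0.9},
    {"claw":0.8,"x":0,"y":0,"z":0,"ax":0,"ay":0,"az":0}
  ]
}}

```text
clock: 11.5
tcp_pos: [0.5542, 0.1886, 0.1981]
orientation: [-0.0, -0.646, 0.763, 0.0]
wrist_force: [0.1, 0.1, -2.5]
finger_gap: 0.0304
```

Emit:
{"op": "servo_tool", "data": {
  "increments": [
    {"claw":0.8,"x":0,"y":0,"z":0,"ax":0,"ay":0,"az":0}
  ]
}}

```text
clock: 11.6
tcp_pos: [0.5541, 0.1881, 0.1982]
orientation: [-0.0, -0.645, 0.765, 0.0]
wrist_force: [0.0, 0.1, -2.4]
finger_gap: 0.0303
```

```bash
python3 - <<'E'
from h import *
import pickle
st();c,im=snap('w9');pickle.dump(c,open('w9.pkl','wb'))
snap('t9','top');snap('s9','scene')
E
```

```text
t 11.6 tcp [0.5541 0.1881 0.1982] yang 170.27 z [-5.e-04 -2.e-04 -1.e+00] gap 0.0303 F [ 0.   0.1 -2.4] j [ 0.19  0.35 -0.02  1.2  -0.   -1.21]
```

View pics/w9.png

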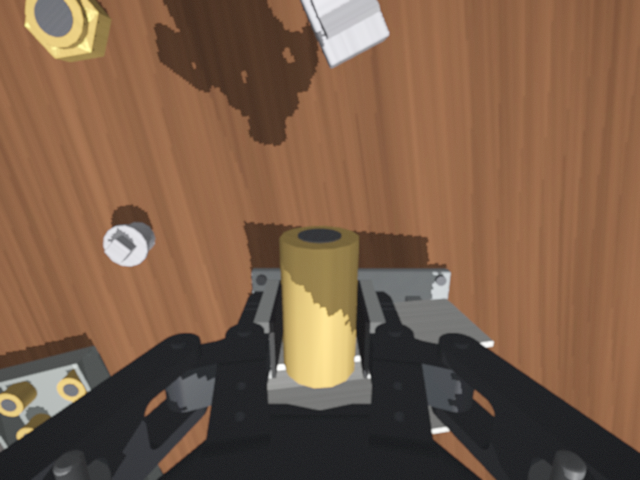

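View pics/s9.png

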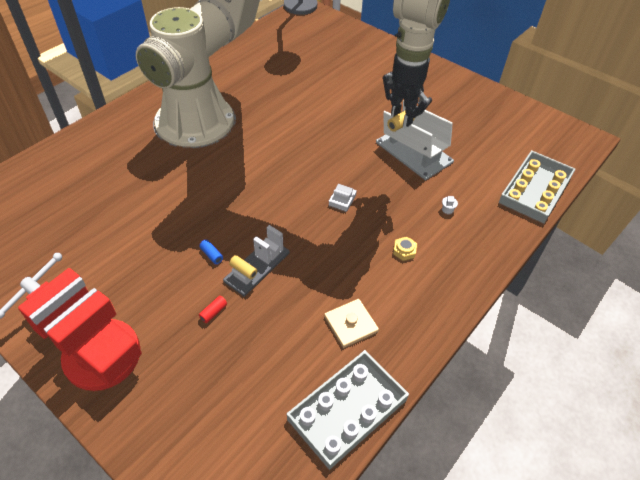

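The wrist view shows the bush held across the pads at (320,310), above the chute's near wall. The scene view agrees, and the gauge is now empty. I'll move past the chute so the wrist camera can see into the trough and refine its pose.

Emit:
{"op": "servo_tool", "data": {
  "increments": [
    {"claw":0.8,"x":0,"y":0.5,"z":0.7,"ax":0,"ay":0,"az":0},
    {"claw":0.8,"x":0,"y":0.9,"z":0.6,"ax":0,"ay":0,"az":0},
    {"claw":0.8,"x":0,"y":1,"z":0,"ax":0,"ay":0,"az":0},
    {"claw":0.8,"x":0,"y":1,"z":0,"ax":0,"ay":0,"az":0},
    {"claw":0.8,"x":0,"y":1,"z":0,"ax":0,"ay":0,"az":0}
  ]
}}

```text
clock: 12.25
tcp_pos: [0.5544, 0.2987, 0.231]
orientation: [0.0, -0.645, 0.764, -0.0]
wrist_force: [0.0, 0.6, -2.4]
finger_gap: 0.0304
```

Emit:
{"op": "servo_tool", "data": {
  "increments": [
    {"claw":0.8,"x":0,"y":1,"z":0,"ax":0,"ay":0,"az":0},
    {"claw":0.8,"x":0,"y":1,"z":0,"ax":0,"ay":0,"az":0},
    {"claw":0.8,"x":0,"y":1,"z":0,"ax":0,"ay":0,"az":0},
    {"claw":0.8,"x":0,"y":0.6,"z":0,"ax":0,"ay":0,"az":0},
    {"claw":0.8,"x":0,"y":0,"z":0,"ax":0,"ay":0,"az":0}
  ]
}}

```text
clock: 12.75
tcp_pos: [0.5541, 0.3897, 0.2301]
orientation: [-0.0, -0.646, 0.763, 0.0]
wrist_force: [-0.2, 0.4, -2.3]
finger_gap: 0.0302
```

Emit:
{"op": "servo_tool", "data": {
  "increments": [
    {"claw":0.8,"x":0,"y":0,"z":0,"ax":0,"ay":0,"az":0},
    {"claw":0.8,"x":0,"y":0,"z":0,"ax":0,"ay":0,"az":0}
  ]
}}

```text
clock: 12.95
tcp_pos: [0.5545, 0.3871, 0.2306]
orientation: [-0.0, -0.645, 0.764, -0.0]
wrist_force: [-0.8, -0.7, -2.6]
finger_gap: 0.0305
```

```bash
python3 - <<'E'
from h import *
import pickle
st();c,im=snap('w10');pickle.dump(c,open('w10.pkl','wb'))
E
```

```text
t 12.95 tcp [0.5545 0.3871 0.2306] yang 170.37 z [-3.e-04 -6.e-04 -1.e+00] gap 0.0305 F [-0.8 -0.7 -2.6] j [ 0.49  0.52  0.32  1.37 -0.   -0.91]
```

View pics/w10.png

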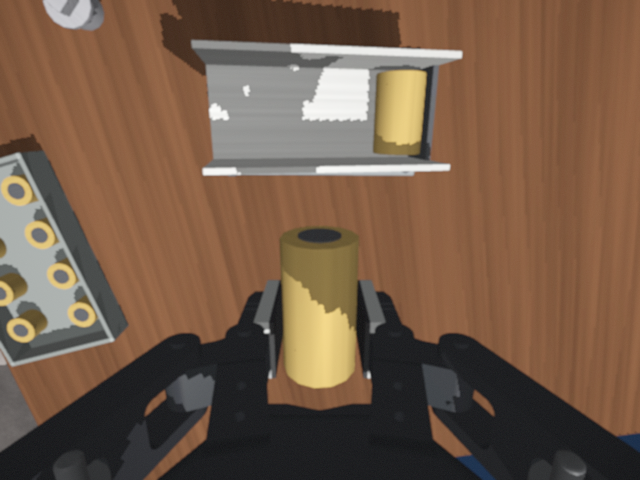

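The trough is seen well: far wall top from (193,44) to (462,56), near wall top from (204,171) to (450,168), thick bush at (400,110) against the stop.

```bash
python3 - <<'E'
from h import *
im=cv2.imread('pics/w10.png')
u=lambda x,y:cv2.resize(im[y:y+75,x:x+100],None,fx=4,fy=4,interpolation=cv2.INTER_CUBIC)
cv2.imwrite('pics/c10.png',np.vstack([np.hstack([u(180,25),u(380,30)]),np.hstack([u(190,110),u(370,110)])]))
E
```

```text
(no output)
```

View pics/c10.png

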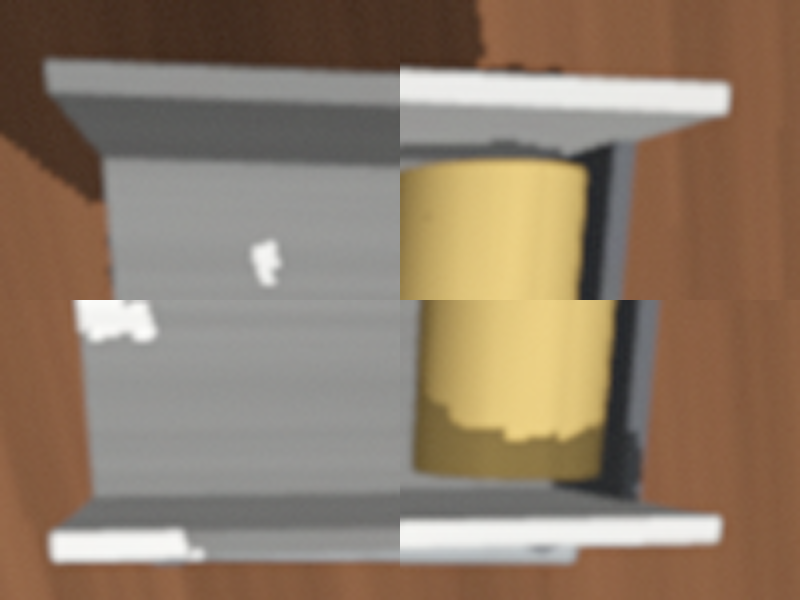

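```bash
python3 - <<'E'
from h import *
import pickle
c=pickle.load(open('w10.pkl','rb'));a=np.radians(10)
uv=np.array([(190.75,39.75),(193.75,48.75),(462.5,51.3),(462,58.8),(202.5,168),(202.5,175.5),(450,164.3),(450,170.5),(206.25,64.5),(213.75,158.75)])
for x0 in(0,-.004,-.008):
    P=np.array([(.165,-.0385,.064),(.165,-.0345,.064),(x0,-.0385,.064),(x0,-.0345,.064),(.165,.0345,.064),(.165,.0385,.064),(x0,.0345,.064),(x0,.0385,.064),(.165,-.0345,0),(.165,.0345,0)])
    v,r=fit([(c,P,uv)],[.46,.32,-.16],a,.036);print(x0,v,np.degrees(v[2]),r.round(1).tolist())
    for l in((.115,0,0),(.115,0,.016),(.115,0,.013),(.115,0,.07)): print(l,M(*v,l,a,.036).round(4))
E
```

```text
0 [ 0.46368816  0.32190027 -0.17395478] -9.966874811412024 [[2.3, 0.6], [-0.1, -0.7], [-5.4, 0.2], [-5.6, -0.6], [1.7, 0.3], [2.2, -0.9], [-5.0, 0.3], [-5.6, -0.2], [0.8, 0.1], [0.6, -0.2]]
(0.115, 0, 0) [[0.5752 0.3023 0.056 ]]
(0.115, 0, 0.016) [[0.5725 0.3028 0.0717]]
(0.115, 0, 0.013) [[0.573  0.3027 0.0688]]
(0.115, 0, 0.07) [[0.5633 0.3044 0.1249]]
-0.004 [ 0.46412216  0.32182521 -0.1738609 ] -9.961495927804316 [[1.5, 0.6], [-0.8, -0.7], [-0.5, 0.4], [-0.7, -0.4], [1.0, 0.3], [1.5, -0.8], [-0.4, 0.2], [-1.1, -0.3], [0.2, 0.1], [0.1, -0.2]]
(0.115, 0, 0) [[0.5757 0.3022 0.056 ]]
(0.115, 0, 0.016) [[0.5729 0.3027 0.0717]]
(0.115, 0, 0.013) [[0.5734 0.3026 0.0688]]
(0.115, 0, 0.07) [[0.5637 0.3043 0.1249]]
-0.008 [ 0.46522573  0.3217012  -0.17370134] -9.95235372208739 [[-0.4, 0.8], [-2.7, -0.5], [3.4, 0.8], [3.2, -0.0], [-0.7, 0.5], [-0.2, -0.7], [3.2, 0.2], [2.5, -0.3], [-1.3, 0.2], [-1.3, -0.1]]
(0.115, 0, 0) [[0.5768 0.3021 0.056 ]]
(0.115, 0, 0.016) [[0.574  0.3026 0.0717]]
(0.115, 0, 0.013) [[0.5746 0.3025 0.0688]]
(0.115, 0, 0.07) [[0.5648 0.3042 0.1249]]
```

```bash
python3 - <<'E'
from h import *
import pickle
c=pickle.load(open('w10.pkl','rb'))
t=np.array([.5545,.3871,.2306]);ax=np.array([np.cos(np.radians(80.37)),np.sin(np.radians(80.37)),0])
for z in(.0088,.0108,.0128):
  for o in (-.03,-.031,-.029):
    print(z,o,proj(c,t-[0,0,z]+o*ax).round(1))
im=cv2.imread('pics/w10.png')
cv2.imwrite('pics/c11.png',cv2.resize(im[215:395,260:380],None,fx=3,fy=3,interpolation=cv2.INTER_CUBIC))
E
```

```text
0.0088 -0.03 [[319.4 238. ]]
0.0088 -0.031 [[319.4 235.6]]
0.0088 -0.029 [[319.4 240.4]]
0.0108 -0.03 [[319.4 236.5]]
0.0108 -0.031 [[319.4 234.1]]
0.0108 -0.029 [[319.4 238.9]]
0.0128 -0.03 [[319.4 235. ]]
0.0128 -0.031 [[319.4 232.6]]
0.0128 -0.029 [[319.4 237.3]]
```

View pics/c11.png

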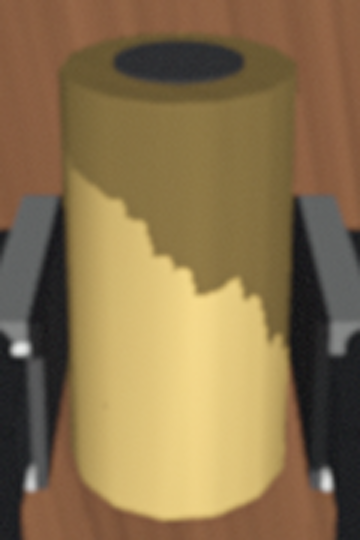

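The held bush is centred on the pads to within about 0.5 mm. I'll tilt square to the trough and go to a hover over the load point.

Emit:
{"op": "servo_tool", "data": {
  "increments": [
    {"claw":0.8,"x":-0.04,"y":-0.6,"z":0,"ax":-0.05,"ay":-0.31,"az":-0.04},
    {"claw":0.8,"x":-0.04,"y":-0.8,"z":0,"ax":-0.05,"ay":-0.31,"az":0},
    {"claw":0.8,"x":-0.04,"y":-0.8,"z":0,"ax":-0.06,"ay":-0.31,"az":0},
    {"claw":0.8,"x":-0.04,"y":-0.7,"z":-0.2,"ax":-0.06,"ay":-0.3,"az":0},
    {"claw":0.8,"x":0,"y":-0.32,"z":-0.5,"ax":0,"ay":0,"az":0}
  ]
}}

```text
clock: 13.5
tcp_pos: [0.5499, 0.3059, 0.2148]
orientation: [0.057, -0.64, 0.763, -0.068]
wrist_force: [0.2, 1.3, -1.5]
finger_gap: 0.0307
```

Emit:
{"op": "servo_tool", "data": {
  "increments": [
    {"claw":0.8,"x":0,"y":0,"z":-0.5,"ax":0,"ay":0,"az":0},
    {"claw":0.8,"x":0,"y":0,"z":0,"ax":0,"ay":0,"az":0},
    {"claw":0.8,"x":0,"y":0,"z":0,"ax":0,"ay":0,"az":0}
  ]
}}

```text
clock: 13.8
tcp_pos: [0.5504, 0.3077, 0.2002]
orientation: [0.055, -0.641, 0.763, -0.067]
wrist_force: [0.6, 0.4, -1.6]
finger_gap: 0.0303
```

```bash
cat >> h.py <<'E'
CH=(.4641,.3218,-.1738)
def chl(off):
    s=st();q=s['orientation'];Rm=R.from_quat(np.r_[q[1:],q[0]])
    C=R.from_euler('z',CH[2])*R.from_euler('y',-np.radians(10))
    b=s['tcp_pos']+off*Rm.as_matrix()[:,2]
    print('bush local',C.inv().apply(b-[CH[0],CH[1],.036]).round(4),'tool in chute',(C.inv()*Rm).as_matrix().round(3).tolist())
    return C
E
python3 - <<'E'
from h import *
C=chl(.0108)
for l in((.115,0,.016),): print(M(*CH,l,np.radians(10),.036),C.as_matrix()[:,2])
snap('t11','top')
E
```

```text
t 13.8 tcp [0.5504 0.3077 0.2002] yang 170.12 z [ 0.1699 -0.0309 -0.985 ] gap 0.0303 F [ 0.6  0.4 -1.6] j [ 0.43  0.33 -0.06  1.04 -0.1  -0.98]
bush local [0.1146 0.001  0.1358] tool in chute [[0.001, -1.0, -0.001], [-1.0, -0.001, -0.001], [0.001, 0.001, -1.0]]
[[0.5729102  0.30269605 0.07172646]] [-0.17103213  0.03002834  0.98480775]
```

Emit:
{"op": "servo_tool", "data": {
  "increments": [
    {"claw":0.8,"x":0.137,"y":-0.064,"z":-0.79,"ax":0,"ay":0,"az":0},
    {"claw":0.8,"x":0.137,"y":-0.024,"z":-0.79,"ax":0,"ay":0,"az":0},
    {"claw":0.8,"x":0.137,"y":-0.024,"z":-0.79,"ax":0,"ay":0,"az":0},
    {"claw":0.8,"x":0.085,"y":-0.015,"z":-0.49,"ax":0,"ay":0,"az":0},
    {"claw":0.8,"x":0,"y":0,"z":0,"ax":0,"ay":0,"az":0}
  ]
}}

```text
clock: 14.35
tcp_pos: [0.562, 0.3044, 0.1271]
orientation: [0.054, -0.641, 0.762, -0.066]
wrist_force: [-1.2, -0.2, -2.0]
finger_gap: 0.0305
```

```bash
python3 - <<'E'
from h import *
chl(.0108);snap('w12')
E
```

```text
t 14.35 tcp [0.562  0.3044 0.1271] yang 170.16 z [ 0.1677 -0.0319 -0.9853] gap 0.0305 F [-1.2 -0.2 -2. ] j [ 0.41  0.39 -0.16  0.88 -0.1  -0.99]
bush local [ 0.1138 -0.0003  0.0617] tool in chute [[0.002, -1.0, -0.003], [-1.0, -0.002, -0.002], [0.002, 0.003, -1.0]]
```

View pics/w12.png

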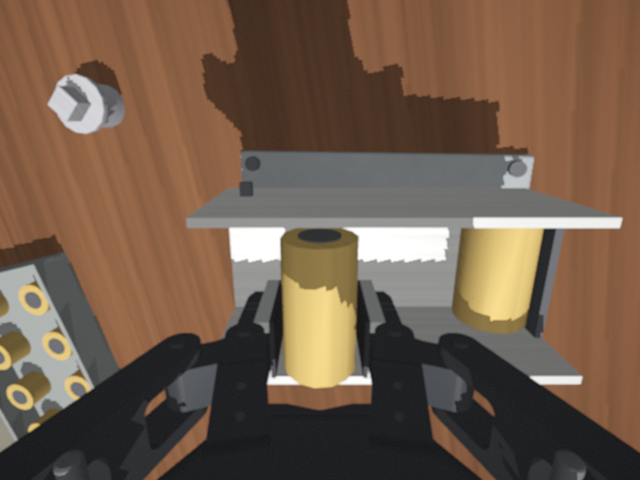

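The bush is between the walls: its ends lie at rows 228 and 387, and the wall tops at 226 and 378, at nearly the same height. I'll lower it slowly.

Emit:
{"op": "servo_tool", "data": {
  "increments": [
    {"claw":0.8,"x":0.068,"y":-0.012,"z":-0.39,"ax":0,"ay":0,"az":0},
    {"claw":0.8,"x":0.068,"y":-0.012,"z":-0.39,"ax":0,"ay":0,"az":0},
    {"claw":0.8,"x":0.068,"y":-0.012,"z":-0.39,"ax":0,"ay":0,"az":0},
    {"claw":0.8,"x":0.051,"y":-0.009,"z":-0.29,"ax":0,"ay":0,"az":0},
    {"claw":0.8,"x":0,"y":0,"z":0,"ax":0,"ay":0,"az":0}
  ]
}}

```text
clock: 14.9
tcp_pos: [0.5683, 0.3029, 0.0908]
orientation: [0.054, -0.641, 0.762, -0.067]
wrist_force: [-0.1, -0.3, -2.7]
finger_gap: 0.0304
```

```bash
python3 - <<'E'
from h import *
chl(.0108);snap('w13')
E
```

```text
t 14.9 tcp [0.5683 0.3029 0.0908] yang 170.14 z [ 0.1683 -0.0317 -0.9852] gap 0.0304 F [-0.1 -0.3 -2.7] j [ 0.41  0.43 -0.19  0.8  -0.1  -1.  ]
bush local [ 0.1138 -0.0006  0.0248] tool in chute [[0.002, -1.0, -0.002], [-1.0, -0.002, -0.002], [0.002, 0.002, -1.0]]
```

View pics/w13.png

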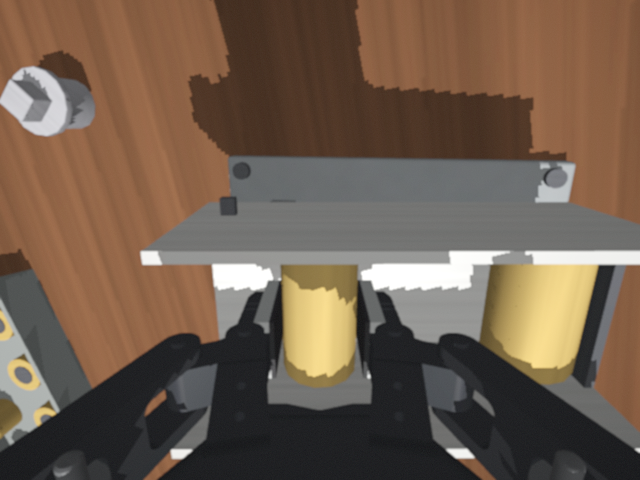

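Emit:
{"op": "servo_tool", "data": {
  "increments": [
    {"claw":0.8,"x":0.027,"y":-0.005,"z":-0.16,"ax":0,"ay":0,"az":0},
    {"claw":0.8,"x":0.017,"y":-0.003,"z":-0.1,"ax":0,"ay":0,"az":0},
    {"claw":0.8,"x":0,"y":0,"z":0,"ax":0,"ay":0,"az":0}
  ]
}}

```text
clock: 15.25
tcp_pos: [0.5702, 0.3032, 0.0858]
orientation: [0.056, -0.641, 0.762, -0.067]
wrist_force: [-0.3, 0.1, -2.7]
finger_gap: 0.0306
```

Emit:
{"op": "servo_tool", "data": {
  "increments": [
    {"claw":0.8,"x":0.007,"y":-0.001,"z":-0.04,"ax":0,"ay":0,"az":0},
    {"claw":0.8,"x":0,"y":0,"z":0,"ax":0,"ay":0,"az":0}
  ]
}}

```text
clock: 15.45
tcp_pos: [0.5704, 0.3032, 0.0851]
orientation: [0.056, -0.641, 0.762, -0.067]
wrist_force: [0.1, 0.4, -2.5]
finger_gap: 0.0306
```

Emit:
{"op": "servo_tool", "data": {
  "increments": [
    {"claw":0.8,"x":0.007,"y":-0.001,"z":-0.04,"ax":0,"ay":0,"az":0},
    {"claw":0.8,"x":0,"y":0,"z":0,"ax":0,"ay":0,"az":0}
  ]
}}

```text
clock: 15.65
tcp_pos: [0.5706, 0.3032, 0.0841]
orientation: [0.056, -0.641, 0.762, -0.067]
wrist_force: [-0.3, -0.5, -2.6]
finger_gap: 0.0308
```

Emit:
{"op": "servo_tool", "data": {
  "increments": [
    {"claw":0.8,"x":0.007,"y":-0.001,"z":-0.04,"ax":0,"ay":0,"az":0},
    {"claw":0.8,"x":0,"y":0,"z":0,"ax":0,"ay":0,"az":0}
  ]
}}

```text
clock: 15.85
tcp_pos: [0.5707, 0.3031, 0.0829]
orientation: [0.056, -0.641, 0.762, -0.067]
wrist_force: [0.6, -0.5, -3.7]
finger_gap: 0.0303
```

Emit:
{"op": "servo_tool", "data": {
  "increments": [
    {"claw":0.8,"x":0.005,"y":-0.001,"z":-0.03,"ax":0,"ay":0,"az":0},
    {"claw":0.8,"x":0,"y":0,"z":0,"ax":0,"ay":0,"az":0}
  ]
}}

```text
clock: 16.05
tcp_pos: [0.5709, 0.3031, 0.0824]
orientation: [0.056, -0.641, 0.762, -0.067]
wrist_force: [-0.7, -0.6, -1.0]
finger_gap: 0.0306
```

Emit:
{"op": "servo_tool", "data": {
  "increments": [
    {"claw":0.8,"x":0.005,"y":-0.001,"z":-0.03,"ax":0,"ay":0,"az":0},
    {"claw":0.8,"x":0,"y":0,"z":0,"ax":0,"ay":0,"az":0}
  ]
}}

```text
clock: 16.25
tcp_pos: [0.571, 0.3032, 0.0823]
orientation: [0.056, -0.641, 0.762, -0.067]
wrist_force: [-3.8, -2.4, 4.1]
finger_gap: 0.03
```

Contact on the floor (Fz now +4 N). I'll open gradually so the bush rolls against the retreating lower finger.

Emit:
{"op": "servo_tool", "data": {
  "increments": [
    {"claw":0.6,"x":0,"y":0,"z":0,"ax":0,"ay":0,"az":0},
    {"claw":0.55,"x":0,"y":0,"z":0,"ax":0,"ay":0,"az":0},
    {"claw":0.5,"x":0,"y":0,"z":0,"ax":0,"ay":0,"az":0},
    {"claw":0.45,"x":0,"y":0,"z":0,"ax":0,"ay":0,"az":0},
    {"claw":0.4,"x":0,"y":0,"z":0,"ax":0,"ay":0,"az":0}
  ]
}}

```text
clock: 16.75
tcp_pos: [0.571, 0.3031, 0.0815]
orientation: [0.056, -0.641, 0.762, -0.067]
wrist_force: [-0.9, 0.5, -1.0]
finger_gap: 0.0511
```

```bash
python3 - <<'E'
from h import *
st();snap('w14')
E
```

```text
t 16.75 tcp [0.571  0.3031 0.0815] yang 170.13 z [ 0.1707 -0.0306 -0.9849] gap 0.0511 F [-0.9  0.5 -1. ] j [ 0.41  0.44 -0.2   0.78 -0.1  -1.  ]
```

View pics/w14.png

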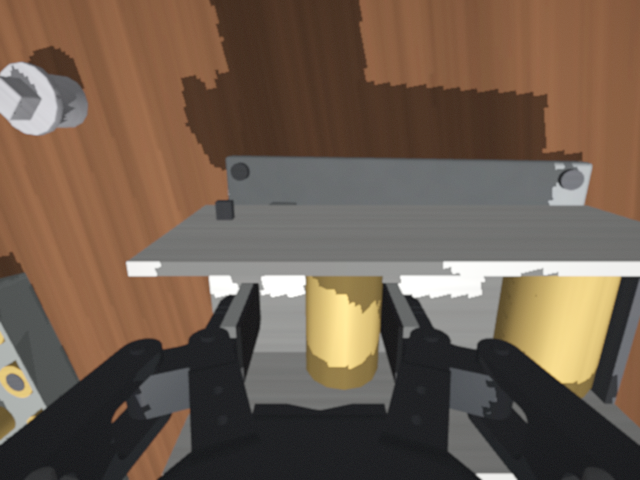

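The bush lies square and rests against the lower finger at (343,330). I'll raise the fingers to let it roll.

Emit:
{"op": "servo_tool", "data": {
  "increments": [
    {"claw":0.35,"x":-0.034,"y":0.006,"z":0.2,"ax":0,"ay":0,"az":0},
    {"claw":0.35,"x":-0.068,"y":0.012,"z":0.39,"ax":0,"ay":0,"az":0},
    {"claw":0.35,"x":-0.137,"y":0.024,"z":0.79,"ax":0,"ay":0,"az":0},
    {"claw":0.35,"x":-0.137,"y":0.024,"z":0.79,"ax":0,"ay":0,"az":0},
    {"claw":0.35,"x":-0.137,"y":0.024,"z":0.79,"ax":0,"ay":0,"az":0}
  ]
}}

```text
clock: 17.3
tcp_pos: [0.5583, 0.3055, 0.1574]
orientation: [0.056, -0.641, 0.762, -0.067]
wrist_force: [0.8, 0.7, 0.9]
finger_gap: 0.0554
```

Emit:
{"op": "servo_tool", "data": {
  "increments": [
    {"claw":0.2,"x":-0.137,"y":0.024,"z":0.79,"ax":0,"ay":0,"az":0},
    {"claw":0,"x":-0.1,"y":0.02,"z":0.79,"ax":0,"ay":0,"az":0},
    {"claw":0,"x":0,"y":0,"z":0,"ax":0,"ay":0,"az":0}
  ]
}}

```text
clock: 17.6
tcp_pos: [0.554, 0.3075, 0.1998]
orientation: [0.059, -0.641, 0.762, -0.068]
wrist_force: [0.6, 0.0, 0.7]
finger_gap: 0.085
```

```bash
python3 - <<'E'
from h import *
st();snap('w15');snap('t15','top')
E
```

```text
t 17.6 tcp [0.554  0.3075 0.1998] yang 170.12 z [ 0.1774 -0.0277 -0.9838] gap 0.085 F [0.6 0.  0.7] j [ 0.42  0.33 -0.06  1.02 -0.1  -0.98]
```

View pics/w15.png

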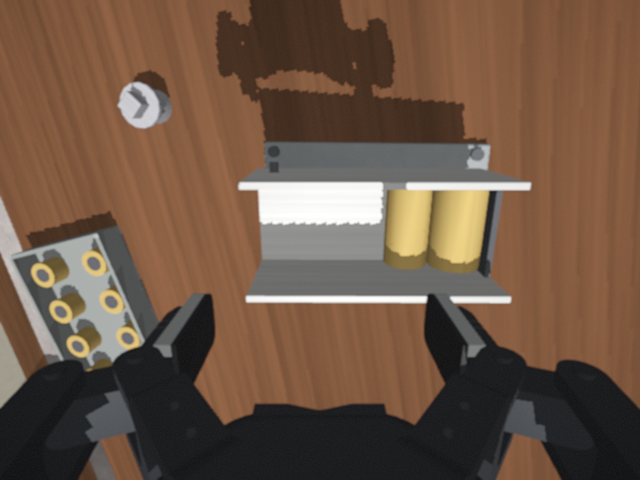

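Both bushes lie against each other at the stop, at (408,228) and (458,228). The middle one is loaded. Next is the thin one.

Emit:
{"op": "servo_tool", "data": {
  "increments": [
    {"claw":0,"x":-0.09,"y":-0.6,"z":0.2,"ax":0.108,"ay":0.615,"az":0},
    {"claw":0,"x":-0.09,"y":-0.97,"z":0,"ax":0.108,"ay":0.615,"az":0},
    {"claw":0,"x":-0.09,"y":-0.97,"z":0,"ax":0,"ay":0,"az":-0.4},
    {"claw":0,"x":-0.09,"y":-0.97,"z":0,"ax":0,"ay":0,"az":-0.4},
    {"claw":0,"x":-0.09,"y":-0.97,"z":0,"ax":0,"ay":0,"az":-0.4}
  ]
}}

```text
clock: 18.2
tcp_pos: [0.5405, 0.1932, 0.1984]
orientation: [-0.001, -0.576, 0.817, 0.0]
wrist_force: [1.2, -0.1, -0.5]
finger_gap: 0.0855
```

Emit:
{"op": "servo_tool", "data": {
  "increments": [
    {"claw":0,"x":-0.09,"y":-0.97,"z":0,"ax":0,"ay":0,"az":-0.45},
    {"claw":0,"x":-0.09,"y":-0.97,"z":0,"ax":0,"ay":0,"az":-0.45},
    {"claw":0,"x":-0.09,"y":-0.97,"z":0,"ax":0,"ay":0,"az":-0.45},
    {"claw":0,"x":-0.09,"y":-0.97,"z":0,"ax":0,"ay":0,"az":-0.45},
    {"claw":0,"x":-0.09,"y":-0.97,"z":0,"ax":0,"ay":0,"az":-0.45}
  ]
}}

```text
clock: 18.7
tcp_pos: [0.529, 0.0722, 0.1988]
orientation: [-0.001, -0.441, 0.897, 0.0]
wrist_force: [-1.1, -0.0, -0.9]
finger_gap: 0.0853
```

Emit:
{"op": "servo_tool", "data": {
  "increments": [
    {"claw":0,"x":-0.09,"y":-0.97,"z":0,"ax":0,"ay":0,"az":-0.45},
    {"claw":0,"x":-0.09,"y":-0.97,"z":0,"ax":0,"ay":0,"az":-0.45},
    {"claw":0,"x":-0.09,"y":-0.97,"z":0,"ax":0,"ay":0,"az":-0.45},
    {"claw":0,"x":-0.09,"y":-0.97,"z":0,"ax":0,"ay":0,"az":-0.45},
    {"claw":0,"x":-0.09,"y":-0.97,"z":0,"ax":0,"ay":0,"az":-0.45}
  ]
}}

```text
clock: 19.2
tcp_pos: [0.5177, -0.0489, 0.1988]
orientation: [-0.001, -0.296, 0.955, 0.0]
wrist_force: [0.2, -0.1, 0.1]
finger_gap: 0.0855
```

Emit:
{"op": "servo_tool", "data": {
  "increments": [
    {"claw":0,"x":-0.09,"y":-0.97,"z":0,"ax":0,"ay":0,"az":-0.45},
    {"claw":0,"x":-0.09,"y":-0.97,"z":0,"ax":0,"ay":0,"az":-0.45},
    {"claw":0,"x":-0.09,"y":-0.97,"z":0,"ax":0,"ay":0,"az":-0.45},
    {"claw":0,"x":-0.09,"y":-0.97,"z":0,"ax":0,"ay":0,"az":-0.45},
    {"claw":0,"x":-0.09,"y":-0.97,"z":0,"ax":0,"ay":0,"az":-0.45}
  ]
}}

```text
clock: 19.7
tcp_pos: [0.5065, -0.1701, 0.1988]
orientation: [-0.001, -0.142, 0.99, 0.001]
wrist_force: [0.2, 0.1, -0.0]
finger_gap: 0.0854
```

Emit:
{"op": "servo_tool", "data": {
  "increments": [
    {"claw":0,"x":-0.09,"y":-0.97,"z":0,"ax":0,"ay":0,"az":-0.45},
    {"claw":0,"x":-0.09,"y":-0.97,"z":0,"ax":0,"ay":0,"az":-0.45},
    {"claw":0,"x":-0.09,"y":-0.97,"z":-0.5,"ax":0,"ay":0,"az":-0.45},
    {"claw":0,"x":-0.09,"y":-0.97,"z":-0.7,"ax":0,"ay":0,"az":-0.3},
    {"claw":0,"x":-0.09,"y":-0.6,"z":-0.6,"ax":0,"ay":0,"az":0}
  ]
}}

```text
clock: 20.2
tcp_pos: [0.4953, -0.2826, 0.1531]
orientation: [-0.001, -0.028, 1.0, 0.0]
wrist_force: [0.5, 0.5, 0.8]
finger_gap: 0.0854
```

Emit:
{"op": "servo_tool", "data": {
  "increments": [
    {"claw":0,"x":0,"y":0,"z":0,"ax":0,"ay":0,"az":0},
    {"claw":0,"x":0,"y":0,"z":0,"ax":0,"ay":0,"az":0}
  ]
}}

```text
clock: 20.4
tcp_pos: [0.4953, -0.2806, 0.1541]
orientation: [-0.001, -0.029, 1.0, 0.001]
wrist_force: [-0.6, 0.0, 0.4]
finger_gap: 0.0857
```

```bash
python3 - <<'E'
from h import *
import pickle
st();c,im=snap('w16');pickle.dump(c,open('w16.pkl','wb'))
E
```

```text
t 20.4 tcp [ 0.4953 -0.2806  0.1541] yang 93.34 z [-0.0026  0.002  -1.    ] gap 0.0857 F [-0.6  0.   0.4] j [-0.66  0.35 -0.14  1.09 -0.   -0.71]
```

View pics/w16.png

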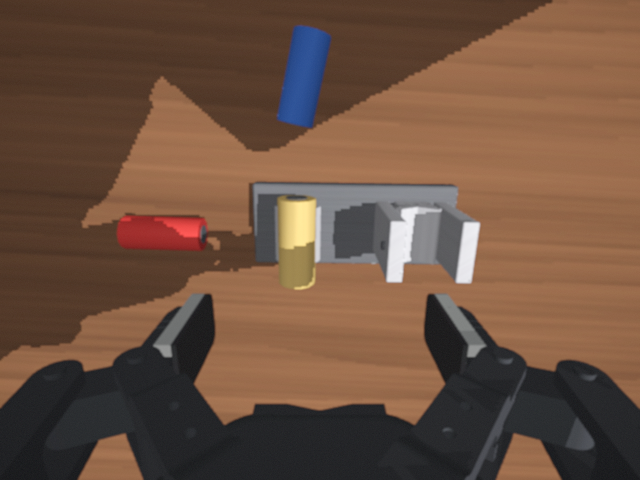

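```bash
python3 - <<'E'
from h import *
import pickle
c=pickle.load(open('w16.pkl','rb'));im=cv2.imread('pics/w16.png')
m=yellow(im,265,180,70,120);k=max(cv2.findContours(m,0,2)[0],key=cv2.contourArea);r=cv2.minAreaRect(k);print(r,ray(c,r[0],.047))
print(cv2.boundingRect(k), 'ends', ray(c,[(296.5,196),(296.5,287)],.052).round(4).tolist())
print('red end',ray(c,(204,233),.013),'base corners',ray(c,[(254,183),(456,185)],.012))
# jaws top near corners z .072
print(ray(c,[(388,281),(403,279),(455,282),(472,281)],.072))
P=np.array([[-.02,.0155,.072]])
E
```

```text
((296.0, 242.5), (93.0, 38.0), 90.0) [[ 0.50094109 -0.29561931  0.047     ]]
(277, 196, 39, 94) ends [[0.4676, -0.2963, 0.052], [0.532, -0.2938, 0.052]]
red end [[ 0.50875137 -0.36902773  0.013     ]] base corners [[ 0.46750778 -0.33054202  0.012     ]
 [ 0.46026034 -0.17858745  0.012     ]]
[[ 0.51487627 -0.23522805  0.072     ]
 [ 0.51296491 -0.22589238  0.072     ]
 [ 0.51315818 -0.19261379  0.072     ]
 [ 0.51186018 -0.18193679  0.072     ]]
```

The thin bush is at (296,242), the empty gauge to its right, with the red and blue look-alikes clear of it. I'll narrow the fingers to clear the gauge jaw and descend.

Emit:
{"op": "servo_tool", "data": {
  "increments": [
    {"claw":0.3,"x":0.17,"y":-0.6,"z":0,"ax":0,"ay":0,"az":0},
    {"claw":0.3,"x":0,"y":0,"z":-0.8,"ax":0,"ay":0,"az":0},
    {"claw":0.3,"x":0,"y":0,"z":-0.8,"ax":0,"ay":0,"az":0},
    {"claw":0.3,"x":0,"y":0,"z":-0.5,"ax":0,"ay":0,"az":0},
    {"claw":0.3,"x":0,"y":0,"z":0,"ax":0,"ay":0,"az":0}
  ]
}}

```text
clock: 20.95
tcp_pos: [0.4996, -0.2947, 0.1013]
orientation: [-0.001, -0.03, 1.0, 0.001]
wrist_force: [-0.7, 0.6, -0.6]
finger_gap: 0.0601
```

```bash
python3 - <<'E'
from h import *
st();c,im=snap('w17')
E
```

```text
t 20.95 tcp [ 0.4996 -0.2947  0.1013] yang 93.42 z [-0.0028  0.0019 -1.    ] gap 0.0601 F [-0.7  0.6 -0.6] j [-0.67  0.41 -0.19  0.98 -0.   -0.73]
```

View pics/w17.png

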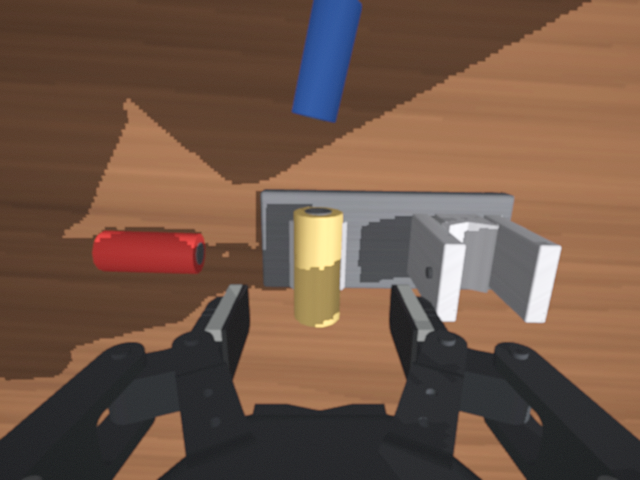

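Emit:
{"op": "servo_tool", "data": {
  "increments": [
    {"claw":0.3,"x":0,"y":-0.02,"z":-0.6,"ax":0,"ay":0,"az":0},
    {"claw":0.3,"x":0,"y":0,"z":-0.6,"ax":0,"ay":0,"az":0},
    {"claw":0.3,"x":0,"y":0,"z":-0.3,"ax":0,"ay":0,"az":0},
    {"claw":0.3,"x":0,"y":0,"z":-0.13,"ax":0,"ay":0,"az":0},
    {"claw":0.3,"x":0,"y":0,"z":0,"ax":0,"ay":0,"az":0}
  ]
}}

```text
clock: 21.5
tcp_pos: [0.5005, -0.2968, 0.0622]
orientation: [-0.0, -0.029, 1.0, -0.0]
wrist_force: [0.8, 0.6, -0.5]
finger_gap: 0.0597
```

Emit:
{"op": "servo_tool", "data": {
  "increments": [
    {"claw":0.5,"x":0,"y":0,"z":0,"ax":0,"ay":0,"az":0},
    {"claw":0.7,"x":0,"y":0,"z":0,"ax":0,"ay":0,"az":0},
    {"claw":0.85,"x":0,"y":0,"z":0,"ax":0,"ay":0,"az":0},
    {"claw":0.85,"x":0,"y":0,"z":0,"ax":0,"ay":0,"az":0},
    {"claw":0.85,"x":0,"y":0,"z":0,"ax":0,"ay":0,"az":0}
  ]
}}

```text
clock: 22.0
tcp_pos: [0.5006, -0.2958, 0.0629]
orientation: [0.0, -0.029, 1.0, 0.001]
wrist_force: [-0.9, 4.9, 5.8]
finger_gap: 0.0242
```

```bash
python3 - <<'E'
from h import *
st();c,im=snap('w18')
E
```

```text
t 22.0 tcp [ 0.5006 -0.2958  0.0629] yang 93.37 z [ 6.0e-04  1.5e-03 -1.0e+00] gap 0.0242 F [-0.9  4.9  5.8] j [-0.67  0.44 -0.24  0.89  0.   -0.73]
```

View pics/w18.png

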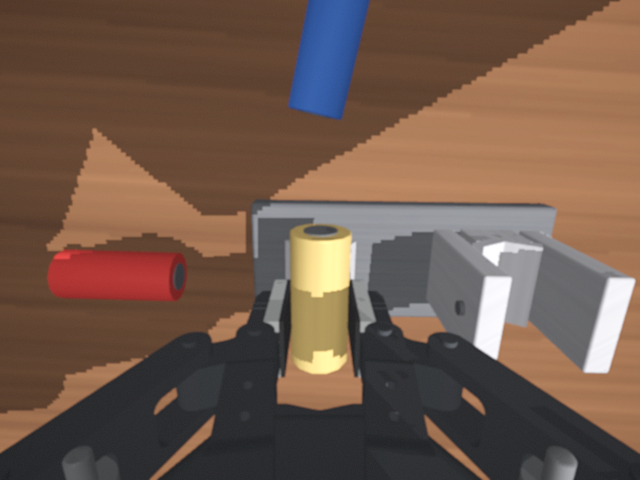

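The pads hold the thin bush at (320,300), but rather near the fingertips. I'll reopen a little, go 2–3 mm lower and regrip.

Emit:
{"op": "servo_tool", "data": {
  "increments": [
    {"claw":0.6,"x":0,"y":0,"z":0,"ax":0,"ay":0,"az":0},
    {"claw":0.55,"x":0,"y":0,"z":0,"ax":0,"ay":0,"az":0},
    {"claw":0.55,"x":0,"y":0,"z":-0.1,"ax":0,"ay":0,"az":0},
    {"claw":0.55,"x":0,"y":0,"z":0,"ax":0,"ay":0,"az":0}
  ]
}}

```text
clock: 22.45
tcp_pos: [0.5001, -0.2968, 0.0589]
orientation: [-0.001, -0.029, 1.0, 0.0]
wrist_force: [0.4, 0.9, 0.4]
finger_gap: 0.0383
```

Emit:
{"op": "servo_tool", "data": {
  "increments": [
    {"claw":0.65,"x":0,"y":0,"z":0,"ax":0,"ay":0,"az":0},
    {"claw":0.75,"x":0,"y":0,"z":0,"ax":0,"ay":0,"az":0},
    {"claw":0.85,"x":0,"y":0,"z":0,"ax":0,"ay":0,"az":0},
    {"claw":0.85,"x":0,"y":0,"z":0,"ax":0,"ay":0,"az":0},
    {"claw":0.85,"x":0,"y":0,"z":0,"ax":0,"ay":0,"az":0}
  ]
}}

```text
clock: 22.95
tcp_pos: [0.5001, -0.2959, 0.0594]
orientation: [-0.0, -0.029, 1.0, 0.001]
wrist_force: [-0.5, 5.5, 3.9]
finger_gap: 0.0245
```

```bash
python3 - <<'E'
from h import *
st()
E
```

```text
t 22.95 tcp [ 0.5001 -0.2959  0.0594] yang 93.36 z [-8.0e-04  1.5e-03 -1.0e+00] gap 0.0245 F [-0.5  5.5  3.9] j [-0.67  0.45 -0.24  0.88  0.   -0.73]
```

Emit:
{"op": "servo_tool", "data": {
  "increments": [
    {"claw":0.85,"x":0,"y":0,"z":0.2,"ax":0,"ay":0,"az":0},
    {"claw":0.85,"x":0,"y":0,"z":0.5,"ax":0,"ay":0,"az":0},
    {"claw":0.85,"x":0,"y":0,"z":1,"ax":0,"ay":0,"az":0},
    {"claw":0.85,"x":0,"y":0,"z":1,"ax":0,"ay":0,"az":0},
    {"claw":0.85,"x":0,"y":0,"z":1,"ax":0,"ay":0,"az":0}
  ]
}}

```text
clock: 23.45
tcp_pos: [0.5003, -0.2975, 0.1536]
orientation: [-0.0, -0.029, 1.0, -0.001]
wrist_force: [-1.2, -0.6, -0.9]
finger_gap: 0.0245
```

Emit:
{"op": "servo_tool", "data": {
  "increments": [
    {"claw":0.85,"x":0,"y":0,"z":1,"ax":0,"ay":0,"az":0},
    {"claw":0.85,"x":0,"y":0.5,"z":0.9,"ax":0,"ay":0,"az":0.4},
    {"claw":0.85,"x":0.09,"y":0.96,"z":0,"ax":0,"ay":0,"az":0.4},
    {"claw":0.85,"x":0.09,"y":0.96,"z":0,"ax":0,"ay":0,"az":0.4},
    {"claw":0.85,"x":0.09,"y":0.96,"z":0,"ax":0,"ay":0,"az":0.4}
  ]
}}

```text
clock: 23.95
tcp_pos: [0.5073, -0.2124, 0.2006]
orientation: [0.0, -0.141, 0.99, -0.001]
wrist_force: [0.9, -1.0, -1.1]
finger_gap: 0.0245
```

```bash
python3 - <<'E'
from h import *
st();c,im=snap('w19')
E
```

```text
t 23.95 tcp [ 0.5073 -0.2124  0.2006] yang 106.21 z [ 0.001 -0.002 -1.   ] gap 0.0245 F [ 0.9 -1.  -1.1] j [-0.54  0.28 -0.11  1.17 -0.   -0.82]
```

View pics/w19.png

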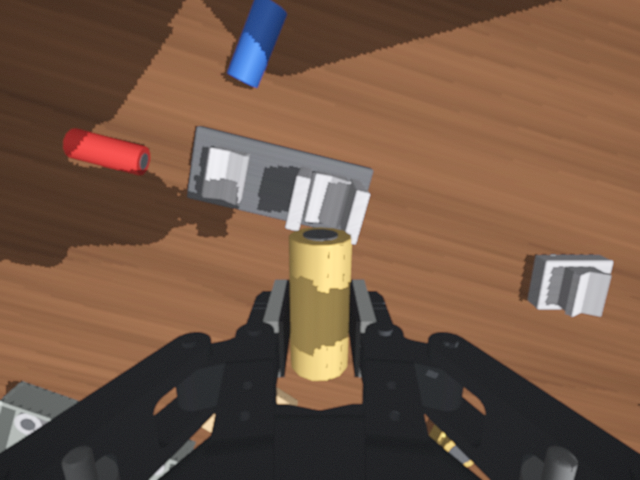

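The thin bush is held well at (320,305), and the stand is now empty. I'll carry it to the magazine.

Emit:
{"op": "servo_tool", "data": {
  "increments": [
    {"claw":0.85,"x":0.08,"y":0.97,"z":0,"ax":0,"ay":0,"az":0.4},
    {"claw":0.85,"x":0.08,"y":0.97,"z":0,"ax":0,"ay":0,"az":0.4},
    {"claw":0.85,"x":0.08,"y":0.97,"z":0,"ax":0,"ay":0,"az":0.4},
    {"claw":0.85,"x":0.08,"y":0.97,"z":0,"ax":0,"ay":0,"az":0.4},
    {"claw":0.85,"x":0.08,"y":0.97,"z":0,"ax":0,"ay":0,"az":0.4}
  ]
}}

```text
clock: 24.5
tcp_pos: [0.5174, -0.0908, 0.2003]
orientation: [0.0, -0.277, 0.961, -0.001]
wrist_force: [0.7, -0.3, -0.7]
finger_gap: 0.0243
```

Emit:
{"op": "servo_tool", "data": {
  "increments": [
    {"claw":0.85,"x":0.08,"y":0.97,"z":0,"ax":0,"ay":0,"az":0.4},
    {"claw":0.85,"x":0.08,"y":0.97,"z":0,"ax":0,"ay":0,"az":0.4},
    {"claw":0.85,"x":0.08,"y":0.97,"z":0,"ax":0,"ay":0,"az":0.4},
    {"claw":0.85,"x":0.08,"y":0.97,"z":0,"ax":0,"ay":0,"az":0.4},
    {"claw":0.85,"x":0.08,"y":0.97,"z":0,"ax":0,"ay":0,"az":0.4}
  ]
}}

```text
clock: 25.0
tcp_pos: [0.5276, 0.0306, 0.2003]
orientation: [0.0, -0.409, 0.913, -0.001]
wrist_force: [0.3, -0.4, -1.7]
finger_gap: 0.0242
```

Emit:
{"op": "servo_tool", "data": {
  "increments": [
    {"claw":0.85,"x":0.08,"y":0.97,"z":0,"ax":0,"ay":0,"az":0.4},
    {"claw":0.85,"x":0.08,"y":0.97,"z":0,"ax":0,"ay":0,"az":0.4},
    {"claw":0.85,"x":0.08,"y":0.97,"z":0,"ax":0,"ay":0,"az":0.4},
    {"claw":0.85,"x":0.08,"y":0.97,"z":0,"ax":0,"ay":0,"az":0.4},
    {"claw":0.85,"x":0.08,"y":0.97,"z":0,"ax":0,"ay":0,"az":0.4}
  ]
}}

```text
clock: 25.5
tcp_pos: [0.5377, 0.152, 0.2003]
orientation: [0.0, -0.532, 0.847, -0.001]
wrist_force: [0.6, -0.4, -1.3]
finger_gap: 0.0244
```

Emit:
{"op": "servo_tool", "data": {
  "increments": [
    {"claw":0.85,"x":0.08,"y":0.97,"z":0,"ax":0,"ay":0,"az":0.4},
    {"claw":0.85,"x":0.08,"y":0.97,"z":0,"ax":0,"ay":0,"az":0.4},
    {"claw":0.85,"x":0.08,"y":0.97,"z":0,"ax":0,"ay":0,"az":0.4},
    {"claw":0.85,"x":0.08,"y":0.97,"z":0,"ax":0,"ay":0,"az":0.4},
    {"claw":0.85,"x":0.08,"y":0.97,"z":0,"ax":0,"ay":0,"az":0.4}
  ]
}}

```text
clock: 26.0
tcp_pos: [0.5477, 0.2733, 0.2002]
orientation: [0.0, -0.644, 0.765, -0.001]
wrist_force: [0.1, 0.6, -1.6]
finger_gap: 0.0246
```

Emit:
{"op": "servo_tool", "data": {
  "increments": [
    {"claw":0.85,"x":0.08,"y":0.7,"z":0,"ax":-0.07,"ay":-0.41,"az":0},
    {"claw":0.85,"x":0.08,"y":0.4,"z":0,"ax":-0.07,"ay":-0.41,"az":0},
    {"claw":0.85,"x":0,"y":0.2,"z":0,"ax":-0.075,"ay":-0.41,"az":0},
    {"claw":0.85,"x":0,"y":0,"z":0,"ax":0,"ay":0,"az":0},
    {"claw":0.85,"x":0,"y":0,"z":0,"ax":0,"ay":0,"az":0}
  ]
}}

```text
clock: 26.5
tcp_pos: [0.551, 0.3051, 0.2001]
orientation: [0.056, -0.641, 0.762, -0.067]
wrist_force: [0.5, 0.8, -0.9]
finger_gap: 0.0246
```

```bash
python3 - <<'E'
from h import *
import pickle
chl(.0124);c,im=snap('w20');pickle.dump(c,open('w20.pkl','wb'))
s=env.get_state();q=s['orientation'];Rm=R.from_quat(np.r_[q[1:],q[0]]).as_matrix()
for o in(.03,-.03):print(proj(c,s['tcp_pos']+Rm@[o,0,.0124]))
E
```

```text
t 26.5 tcp [0.551  0.3051 0.2001] yang 170.15 z [ 0.1705 -0.0304 -0.9849] gap 0.0246 F [ 0.5  0.8 -0.9] j [ 0.42  0.33 -0.07  1.03 -0.1  -0.98]
bush local [ 0.1156 -0.0015  0.1338] tool in chute [[0.002, -1.0, -0.0], [-1.0, -0.002, -0.0], [0.0, 0.0, -1.0]]
[[318.60101088 234.92734659]]
[[318.62276069 360.66806377]]
```

View pics/w20.png

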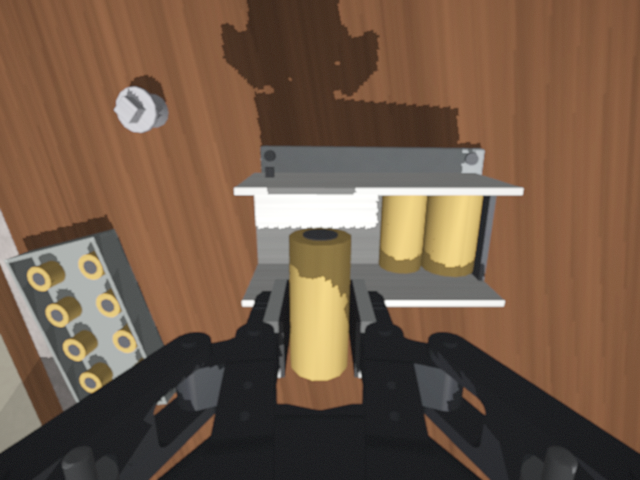

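The bush end disc is at (320,235) as predicted, so it is centred on the pads. The two loaded bushes touch each other at the stop. I'll descend between the walls.

Emit:
{"op": "servo_tool", "data": {
  "increments": [
    {"claw":0.85,"x":0.147,"y":0.035,"z":-0.79,"ax":0,"ay":0,"az":0},
    {"claw":0.85,"x":0.137,"y":-0.024,"z":-0.79,"ax":0,"ay":0,"az":0},
    {"claw":0.85,"x":0.137,"y":-0.024,"z":-0.79,"ax":0,"ay":0,"az":0},
    {"claw":0.85,"x":0.085,"y":-0.015,"z":-0.49,"ax":0,"ay":0,"az":0},
    {"claw":0.85,"x":0,"y":0,"z":0,"ax":0,"ay":0,"az":0}
  ]
}}

```text
clock: 27.05
tcp_pos: [0.5632, 0.3032, 0.1256]
orientation: [0.054, -0.641, 0.763, -0.066]
wrist_force: [-0.7, -0.0, -1.5]
finger_gap: 0.0243
```

```bash
python3 - <<'E'
from h import *
chl(.0124)
E
```

```text
t 27.05 tcp [0.5632 0.3032 0.1256] yang 170.07 z [ 0.1668 -0.0323 -0.9855] gap 0.0243 F [-0.7 -0.  -1.5] j [ 0.41  0.4  -0.16  0.88 -0.1  -0.99]
bush local [ 0.1148 -0.0012  0.0583] tool in chute [[0.001, -1.0, -0.004], [-1.0, -0.001, -0.003], [0.003, 0.004, -1.0]]
```

Emit:
{"op": "servo_tool", "data": {
  "increments": [
    {"claw":0.85,"x":0.074,"y":0.018,"z":-0.39,"ax":0,"ay":0,"az":0},
    {"claw":0.85,"x":0.068,"y":-0.012,"z":-0.39,"ax":0,"ay":0,"az":0},
    {"claw":0.85,"x":0.068,"y":-0.012,"z":-0.39,"ax":0,"ay":0,"az":0},
    {"claw":0.85,"x":0.051,"y":-0.009,"z":-0.29,"ax":0,"ay":0,"az":0},
    {"claw":0.85,"x":0,"y":0,"z":0,"ax":0,"ay":0,"az":0}
  ]
}}

```text
clock: 27.55
tcp_pos: [0.5694, 0.3037, 0.0897]
orientation: [0.055, -0.641, 0.762, -0.067]
wrist_force: [0.3, 0.1, -1.7]
finger_gap: 0.0241
```

```bash
python3 - <<'E'
from h import *
chl(.0124);snap('w21')
E
```

```text
t 27.55 tcp [0.5694 0.3037 0.0897] yang 170.15 z [ 0.1685 -0.0315 -0.9852] gap 0.0241 F [ 0.3  0.1 -1.7] j [ 0.41  0.44 -0.19  0.8  -0.1  -1.  ]
bush local [0.1145 0.0004 0.022 ] tool in chute [[0.002, -1.0, -0.002], [-1.0, -0.002, -0.002], [0.002, 0.002, -1.0]]
```

View pics/w21.png

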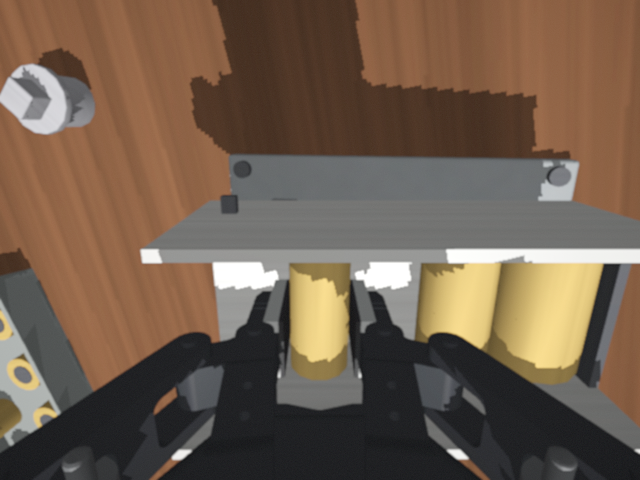

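The bush is between the walls, well clear of the middle bush (320 px against 420 px). There are 9 mm left.

Emit:
{"op": "servo_tool", "data": {
  "increments": [
    {"claw":0.85,"x":0.027,"y":-0.005,"z":-0.16,"ax":0,"ay":0,"az":0},
    {"claw":0.85,"x":0.017,"y":-0.003,"z":-0.1,"ax":0,"ay":0,"az":0},
    {"claw":0.85,"x":0,"y":0,"z":0,"ax":0,"ay":0,"az":0}
  ]
}}

```text
clock: 27.9
tcp_pos: [0.5712, 0.3039, 0.0846]
orientation: [0.056, -0.641, 0.762, -0.067]
wrist_force: [-0.4, 0.5, -1.4]
finger_gap: 0.0243
```

Emit:
{"op": "servo_tool", "data": {
  "increments": [
    {"claw":0.85,"x":0.007,"y":-0.001,"z":-0.04,"ax":0,"ay":0,"az":0},
    {"claw":0.85,"x":0,"y":0,"z":0,"ax":0,"ay":0,"az":0}
  ]
}}

```text
clock: 28.1
tcp_pos: [0.5715, 0.304, 0.0839]
orientation: [0.056, -0.641, 0.762, -0.067]
wrist_force: [-0.1, -0.6, -2.1]
finger_gap: 0.0246
```

Emit:
{"op": "servo_tool", "data": {
  "increments": [
    {"claw":0.85,"x":0.005,"y":-0.001,"z":-0.03,"ax":0,"ay":0,"az":0},
    {"claw":0.85,"x":0,"y":0,"z":0,"ax":0,"ay":0,"az":0}
  ]
}}

```text
clock: 28.3
tcp_pos: [0.5716, 0.3039, 0.0831]
orientation: [0.056, -0.641, 0.762, -0.067]
wrist_force: [0.0, -0.6, -1.0]
finger_gap: 0.0245
```

Emit:
{"op": "servo_tool", "data": {
  "increments": [
    {"claw":0.85,"x":0.005,"y":-0.001,"z":-0.03,"ax":0,"ay":0,"az":0},
    {"claw":0.85,"x":0,"y":0,"z":0,"ax":0,"ay":0,"az":0}
  ]
}}

```text
clock: 28.5
tcp_pos: [0.5717, 0.3038, 0.0822]
orientation: [0.056, -0.641, 0.762, -0.067]
wrist_force: [0.2, -0.7, -1.8]
finger_gap: 0.0242
```

Emit:
{"op": "servo_tool", "data": {
  "increments": [
    {"claw":0.85,"x":0.005,"y":-0.001,"z":-0.03,"ax":0,"ay":0,"az":0},
    {"claw":0.85,"x":0,"y":0,"z":0,"ax":0,"ay":0,"az":0}
  ]
}}

```text
clock: 28.7
tcp_pos: [0.5718, 0.3038, 0.0814]
orientation: [0.056, -0.641, 0.762, -0.067]
wrist_force: [0.1, -0.5, -1.1]
finger_gap: 0.0246
```

Emit:
{"op": "servo_tool", "data": {
  "increments": [
    {"claw":0.85,"x":0.003,"y":0,"z":-0.02,"ax":0,"ay":0,"az":0},
    {"claw":0.85,"x":0,"y":0,"z":0,"ax":0,"ay":0,"az":0}
  ]
}}

```text
clock: 28.9
tcp_pos: [0.5719, 0.3039, 0.0811]
orientation: [0.056, -0.641, 0.762, -0.067]
wrist_force: [0.4, 0.1, -1.0]
finger_gap: 0.0243
```

Emit:
{"op": "servo_tool", "data": {
  "increments": [
    {"claw":0.85,"x":0.005,"y":-0.001,"z":-0.03,"ax":0,"ay":0,"az":0},
    {"claw":0.85,"x":0,"y":0,"z":0,"ax":0,"ay":0,"az":0}
  ]
}}

```text
clock: 29.1
tcp_pos: [0.572, 0.3039, 0.081]
orientation: [0.056, -0.641, 0.762, -0.067]
wrist_force: [-1.6, -0.9, 4.0]
finger_gap: 0.0243
```

Emit:
{"op": "servo_tool", "data": {
  "increments": [
    {"claw":0.85,"x":0.003,"y":0,"z":-0.02,"ax":0,"ay":0,"az":0},
    {"claw":0.85,"x":0,"y":0,"z":0,"ax":0,"ay":0,"az":0}
  ]
}}

```text
clock: 29.3
tcp_pos: [0.572, 0.3039, 0.0809]
orientation: [0.056, -0.641, 0.762, -0.067]
wrist_force: [-4.7, -1.6, 8.3]
finger_gap: 0.0245
```

Contact. I'll open gradually, stopping short of the middle bush.

Emit:
{"op": "servo_tool", "data": {
  "increments": [
    {"claw":0.68,"x":0,"y":0,"z":0,"ax":0,"ay":0,"az":0},
    {"claw":0.63,"x":0,"y":0,"z":0,"ax":0,"ay":0,"az":0},
    {"claw":0.59,"x":0,"y":0,"z":0,"ax":0,"ay":0,"az":0},
    {"claw":0.55,"x":0,"y":0,"z":0,"ax":0,"ay":0,"az":0},
    {"claw":0.55,"x":0,"y":0,"z":0,"ax":0,"ay":0,"az":0}
  ]
}}

```text
clock: 29.8
tcp_pos: [0.5721, 0.3038, 0.0796]
orientation: [0.056, -0.641, 0.762, -0.067]
wrist_force: [-0.6, 0.1, 0.1]
finger_gap: 0.0385
```

```bash
python3 - <<'E'
from h import *
st();snap('w22')
E
```

```text
t 29.8 tcp [0.5721 0.3038 0.0796] yang 170.13 z [ 0.1705 -0.0306 -0.9849] gap 0.0385 F [-0.6  0.1  0.1] j [ 0.41  0.45 -0.2   0.78 -0.1  -1.  ]
```

View pics/w22.png

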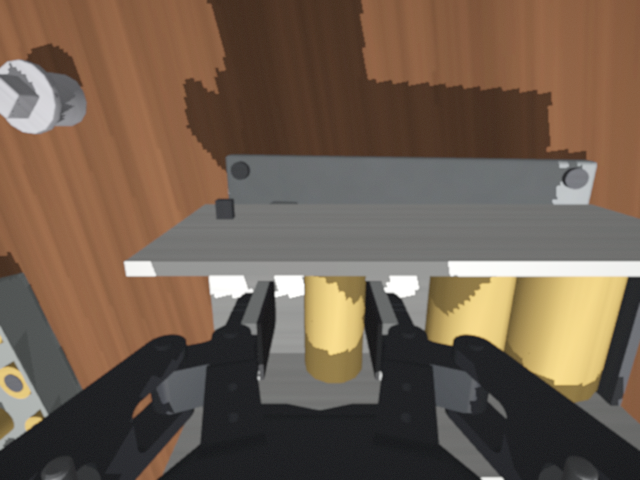

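The bush is free and leaning on the lower finger at (333,330). I'll raise the fingers.

Emit:
{"op": "servo_tool", "data": {
  "increments": [
    {"claw":0.52,"x":-0.034,"y":0.006,"z":0.2,"ax":0,"ay":0,"az":0},
    {"claw":0.52,"x":-0.068,"y":0.012,"z":0.39,"ax":0,"ay":0,"az":0},
    {"claw":0.52,"x":-0.137,"y":0.024,"z":0.79,"ax":0,"ay":0,"az":0},
    {"claw":0.52,"x":-0.137,"y":0.024,"z":0.79,"ax":0,"ay":0,"az":0},
    {"claw":0.52,"x":-0.137,"y":0.024,"z":0.79,"ax":0,"ay":0,"az":0}
  ]
}}

```text
clock: 30.35
tcp_pos: [0.5593, 0.3062, 0.1556]
orientation: [0.056, -0.641, 0.762, -0.067]
wrist_force: [-1.1, -0.5, -0.5]
finger_gap: 0.0409
```

Emit:
{"op": "servo_tool", "data": {
  "increments": [
    {"claw":0.3,"x":-0.137,"y":0.024,"z":0.79,"ax":0,"ay":0,"az":0},
    {"claw":0,"x":-0.137,"y":0.024,"z":0.79,"ax":0,"ay":0,"az":0},
    {"claw":0,"x":-0.1,"y":0.024,"z":0.6,"ax":0,"ay":0,"az":0},
    {"claw":0,"x":0,"y":0,"z":0,"ax":0,"ay":0,"az":0},
    {"claw":0,"x":0,"y":0,"z":0,"ax":0,"ay":0,"az":0}
  ]
}}

```text
clock: 30.85
tcp_pos: [0.5502, 0.308, 0.209]
orientation: [0.056, -0.641, 0.762, -0.067]
wrist_force: [0.4, 0.1, 0.2]
finger_gap: 0.0852
```

```bash
python3 - <<'E'
from h import *
import pickle
st();c,im=snap('w23');pickle.dump(c,open('w23.pkl','wb'));snap('t23','top');snap('s23','scene')
for xl,r in((.019,.019),(.054,.016),(.083,.013)):
    print(proj(c,M(*CH,[(xl,-.03,r),(xl,.03,r)],np.radians(10),.036)).round(0).tolist())
E
```

```text
t 30.85 tcp [0.5502 0.308  0.209 ] yang 170.13 z [ 0.1721 -0.0299 -0.9846] gap 0.0852 F [0.4 0.1 0.2] j [ 0.43  0.33 -0.05  1.05 -0.1  -0.98]
[[451.0, 183.0], [443.0, 259.0]]
[[403.0, 182.0], [398.0, 258.0]]
[[363.0, 181.0], [361.0, 256.0]]
```

View pics/w23.png

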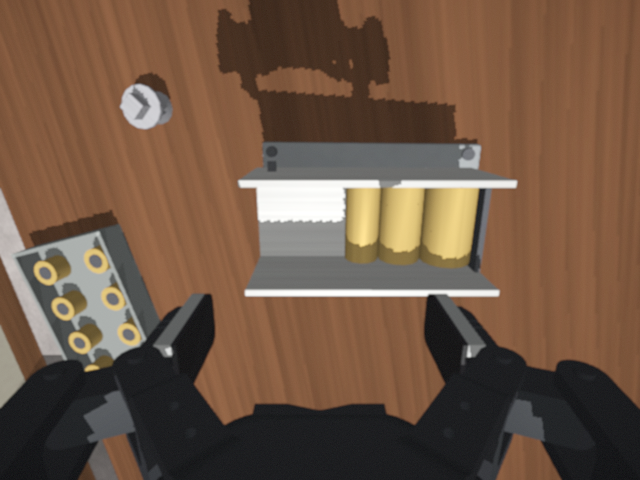

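View pics/s23.png

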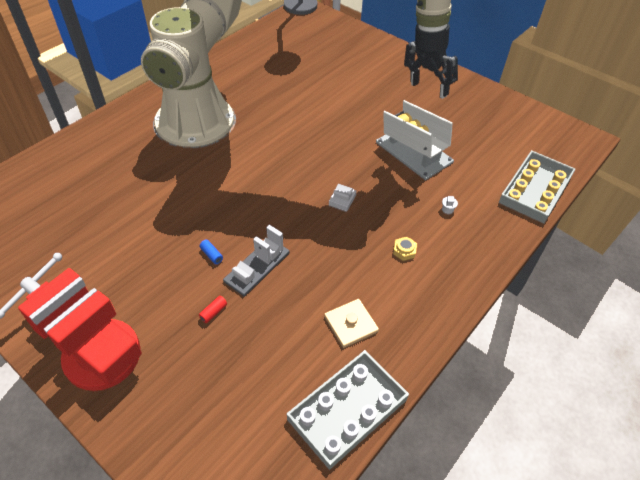

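The three bushes lie touching, square across the trough, at columns 362 (thin), 401 (middle) and 450 (thick), matching the predicted positions 362, 400 and 447. The bystanders have not moved. The tool is clear, so I'm handing in.

```bash
python3 -c "
from workcell import env
print(env.hand_in())"
```

```text
the job is handed in; nothing more can be done
None
```

Both bushes are in the magazine in the order you asked for: thick at the stop, then middle, then thin. I handed the job in at about 31 s of the 69 s allowed.

- **Middle bush:** I took it from the gap gauge by its ends and set it down in the V-block. I then took it again across its thickness, lowered it between the walls at the load point and let it roll down.
- **Thin bush:** I took it from the open V, gripping it a second time about 3 mm lower because the first grip was too near the fingertips. It was loaded the same way, behind the middle bush.

**Last checks:** the final wrist picture shows the three bushes touching and square across the trough, at columns 450, 401 and 362. My predicted positions for a full magazine were 447, 400 and 362. The nut, plug, tile weight and the red and blue look-alikes look unmoved in the scene picture. In the readings I took, the wrist force stayed below about 10 N, and the gripper was open and clear of everything at the end.

**One disagreement:** the chute walls measured about 4 mm longer at the stop end than my starting assumption. I allowed for that in the fit, and no other check disagreed or failed.

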